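# Draw the lens tray out of its dust cover with a pull hook

## Robot

A 7-joint arm with a two-finger parallel gripper is mounted at the origin on a cart in front of the work surface, level with it; the furniture and walls round the work are solid. World frame = base frame: x ahead of the robot, y to its left, z up, the work surface at z = 0. Lengths are in m, angles in rad, forces in N, time in s.
With the tool pointing down it reaches from about 0.35 to 0.9 m from the base axis. Payload 8.1 kg.
Tool frame: the origin (TCP) lies on the centre line of the jaws, within the pads' length; the fingertips stand 17 mm ahead of it and the grasp point (between the pads) lies 2 mm behind it; z points along the fingers, y is the direction in which the jaws open and shut (so a half turn about z gives the same grasp; the last joint's range is limited). The gripper opens to 92 mm and grips with 3 to 60 N. Pads are 19 mm wide; open, the fingers measure 130 mm over their backs; the gripper's body (75 mm by 190 mm) begins 47 mm behind the grasp point.
Start: joints at [-1.409, 0.434, 0.025, 1.573, -0.012, 1.134, -0.075], TCP at [0.164, 0.603, 0.244] pointing down, gripper open.
Joint ranges: [-2.62, 2.62], [-0.44, 2.09], [-1.27, 1.32], [0.08, 2.57], [-1.32, 4.46], [0.12, 2], [-2.74, 2.74]. Speed limits (rad/s): [2.22, 2.22, 3.01, 3.01, 3.14, 3.14, 3.14].

## Interface

Orientations are given as a rotation vector (axis times angle).
In Python, from cell import arm, imaging, job gives the robot as it stands.
- The arm moves only by the tool jog_arm, never from a script. Its argument "moves" is a list of rows, each an object with "fingers": the closure, from -1 (fully open) to 1 (shut); "xyz": the shift along the tool's x, y, z in cm, a list of three; "angular": the turn, a rotation vector about the tool's x, y, z in rad, a list of three. In form: [{"fingers": fingers, "xyz": [dx, dy, dz], "angular": [ax, ay, az]}, ...]. A call has 1 to 12 rows; each row is the pose to reach, as a shift and turn from the pose commanded when the call began, along the tool's axes at that moment; what a row does not reach only later rows make up. A row lasts 1/8 s, in which the tool goes at most 62.5 mm and 10.7 degrees, less where a joint would pass 70% of its speed; a pose out of reach is approached as far as the arm can. A call with a gripper value outside its range is refused whole. The fingers move at their own pace and stop on an object; "grip_force" is the grip in N (left out, the last holds). Time passes only in rows, so rows that repeat a pose let the fingers close. It gives the time, the measured TCP pose, the force and the opening at its end, in the units of the state.
- arm.observe(): the state, without advancing time (a new reading comes with each control period).
- imaging.get_image(name): name is "scene" or "side" or "wrist"; returns the picture (480x640x3 uint8, red, green, blue); there is no depth.
- imaging.camera_params(name): a dict with "fx", "fy", "cx", "cy" (pixels), "dist" ([k1, k2, p1, p2, k3] as OpenCV has them; the pictures are not rectified), "rvec" (rotation vector, rad) and "tvec" (3), from world to camera coordinates, as OpenCV has them; the wrist camera has in their place "hand_eye" (4x4, takes a point from camera to tool coordinates, whose origin is the TCP and whose axes are the flange's). Camera axes: x right, y down, z forward; pixel columns grow to the right and rows downward; lengths in m; the calibration is good to about 2 mm. A picture is of the moment at which its call begins: read the wrist's pose just before it. camera_params takes no time and is no camera call.
- job.sign_off(): hands the job in, once; it reports no verdict.
The state is a dict: "clock": time; "joints": joint angles; "dq": joint speeds; "joint_efforts": joint torques, N m; "position": TCP position; "ee_rot": TCP orientation; "force": force on the tool from outside, world axes, zero at the start; "ft_torque": the same for the moment, N m; "width": opening from 0.0 (shut) to 1.0 (fully open).
Only numpy, scipy, OpenCV 4.12 (cv2) and the standard library are available. Lean on these libraries where they do the work, as an engineer would, in place of code of your own. Each camera call takes 0.05 s, during which the arm holds its last target. There are 200 camera calls.

## Task

Take the pull hook from its rest, drop its tip into the eye of the lens tray under the low clear cover, and draw the tray out until it bears on the stop; keep a firm, steady pull of about 12 N there for a second, never straining hook and eye beyond 18 N. Leave the tray drawn out, unhook, and lay the hook back in its rest the way it lay. Move the tray only with the hook, and leave the vial, the loose lens tube and the post where they stand.

Things in the scene. Friction and masses are not known exactly. Their poses are not given: they have to be found in the camera images.
- hook: pull hook, 0.11 kg. Origin on the shaft axis at the middle of the grip; x along the shaft to the tip, z up. Black flat-sided handle x = -65 to +45 mm, 14 mm wide (y), 18 mm high, gripped across y from above; then a steel shaft 6 mm thick to x = 165 mm, bent straight down there as a 6 mm round-ended tip that ends at z = -24 mm. It starts level in the rest, origin 50 mm over the bench
- hook_tip (a point): lower end of the hook's tip, at (165, 0, -24) mm in the hook's frame
- rest: fixed rest for the hook: two forks with flared mouths on a plate 8 mm thick. Origin on the bench below the hook's grip; x as the hook's x when it lies there. Forks, 10 mm along x, 44 mm wide, at x = -50 mm (slot 17 mm wide for the handle, bed 41 mm over the bench) and x = 105 mm (slot 12 mm for the shaft, bed 46.5 mm over the bench); tops 63 to 69 mm over the bench. Handle free between them
- rest_seat (a point): where the hook's origin lies when the hook is in the rest: 50 mm over the rest's origin; z up, x as the hook's x
- cover: fixed grey base plate with a clear dust cover. Origin on the bench under the middle of the mouth, which looks to -x; z up. Cover x = 0 to 160 mm, inside 53 mm wide, roof 66 to 70 mm over the bench. Plate top 6 mm over the bench, 80 mm wide, x = -105 to 160 mm, with side rails 16 mm over the bench. Two 18 mm high posts on it, 30 mm apart, stop the tray's front at an unmeasured x, -50 to -78 mm: feel for it
- tray: loose black open tray 95 x 50 x 24 mm with two lens tubes, some 0.35 kg, slides along the cover's x on the base plate, 1.5 mm play each side, friction unknown, 1 to 5 N. Origin under its middle; x as the cover's. Front face at x = -47.5 mm. Starts under the cover, is drawn out to -x till its front meets the posts; there the hook must pull it with 8 to 18 N, still, for half a second
- eye (a point): centre of the hole of the tray's pull eye: a flat level steel ring, hole 13 mm across, bar 5 mm thick, at (-59.5, 0, 18) mm in the tray's frame, so 24 mm over the bench; upper side of the ring 26.5 mm, lower side 21.5 mm over the bench
- tray_front (a point): middle of the lower edge of the tray's front face, 6 mm over the bench
- vial: bystander: capped glass vial, 27 mm across, 57 mm high, standing; origin at its foot
- loose_tube: bystander: black threaded lens tube, 30 mm across, 25 mm high; origin at its foot
- post: bystander: black post holder with steel post, 31 x 36 x 84 mm, standing; origin at its foot

How it is judged:
By the outcome, as a careful person would: the job done as asked, in the order asked, and still so for the second after the job is handed in, with the robot touching nothing.
It also fails if it takes over 72 s, if anything falls off the work surface, if the arm or the gripper's body presses on something with over 40 N, if the wrist force passes 120 N, or if a joint passes its speed limit or range.

## Working session

There is one attempt and no reset: what is moved stays moved. The work goes in short steps, Python scripts to look and compute and a tool call to move; the robot and the scene stay as the last step left them, time stands still between calls to the robot, and variables do not carry over. Pictures are saved under pics/ and viewed, about 8 in all and at most 12, crops included, and the job is handed in when it is done.

Besides the shell and the picture viewer there is one more tool, called after "Request:" as name(argument=value, ...), one argument or row to a line, values as JSON. jog_arm: Moves the arm, as the interface text tells. Its arguments: {"type":"object","properties":{"moves":{"type":"array"},"grip_force":{"type":"number"}},"required":["moves"]}

```bash
ls; mkdir -p pics; python3 - <<'E'
from cell import arm, imaging, job
import cv2
s=arm.observe(); print({k:(v if not hasattr(v,'round') else v) for k,v in s.items()})
for n in ("scene","side","wrist"):
    im=imaging.get_image(n); cv2.imwrite(f"pics/{n}0.png",im[:,:,::-1])
    print(n,imaging.camera_params(n))
E
```

```text
pics
{'clock': 0.0, 'joints': array([-1.40864257,  0.43522251,  0.0249866 ,  1.5740829 , -0.01159208,
        1.13399704, -0.07508736]), 'dq': array([ 0.00086341,  0.00039731, -0.00024803, -0.00128835, -0.00173188,
        0.00067022,  0.00083766]), 'joint_efforts': array([-7.75013905e-05, -6.67828846e+01,  9.85133909e-01, -3.14489615e+01,
       -6.05033920e-02,  4.24109004e-02,  1.60634891e-04]), 'position': array([0.1634823 , 0.60274528, 0.24295089]), 'ee_rot': array([-4.14756503e-01, -3.11404066e+00,  2.45675087e-03]), 'force': array([-0.13850785,  0.62675841, -0.08668766]), 'ft_torque': array([-0.01580309,  0.0204382 ,  0.01923399]), 'width': 1.0011661492267354}
scene {'fx': 538.0569680888432, 'fy': 538.0569680888432, 'cx': 320.4015932489978, 'cy': 236.08030339505783, 'dist': array([-0.05434356,  0.        ,  0.        ,  0.        ,  0.        ]), 'rvec': array([ 1.91490589, -0.93372461,  0.52945811]), 'tvec': array([-0.37569397,  0.30262111,  1.13445453])}
side {'fx': 526.3739729173147, 'fy': 526.3739729173147, 'cx': 320.72524714025195, 'cy': 239.1144824286081, 'dist': array([0.01713064, 0.        , 0.        , 0.        , 0.        ]), 'rvec': array([ 0.88175297, -2.19497207,  1.42898919]), 'tvec': array([0.45340341, 0.23509356, 1.39339244])}
wrist {'fx': 359.78552038190105, 'fy': 359.78552038190105, 'cx': 320.1861379576381, 'cy': 240.65496097721123, 'dist': array([-0.06212192,  0.        ,  0.        ,  0.        ,  0.        ]), 'hand_eye': array([[ 1.31103926e-03, -9.61855415e-01, -2.73555190e-01,
         7.48736017e-02],
       [ 9.99999061e-01,  1.37004081e-03, -2.46500453e-05,
        -3.36956443e-04],
       [ 3.98491554e-04, -2.73554900e-01,  9.61856308e-01,
        -1.42343317e-01],
       [ 0.00000000e+00,  0.00000000e+00,  0.00000000e+00,
         1.00000000e+00]])}
```

View pics/scene0.png

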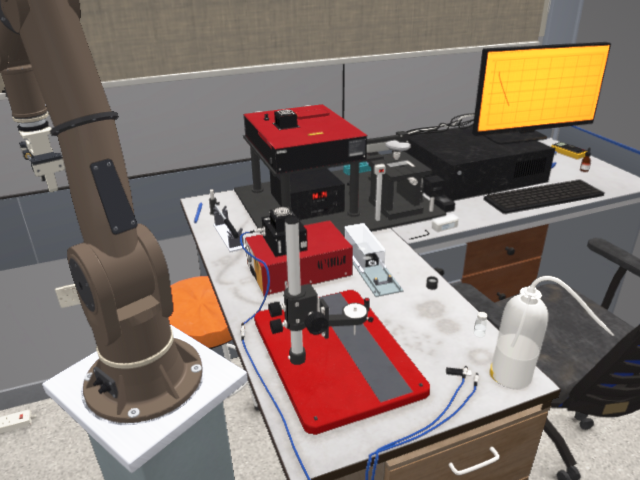

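View pics/side0.png

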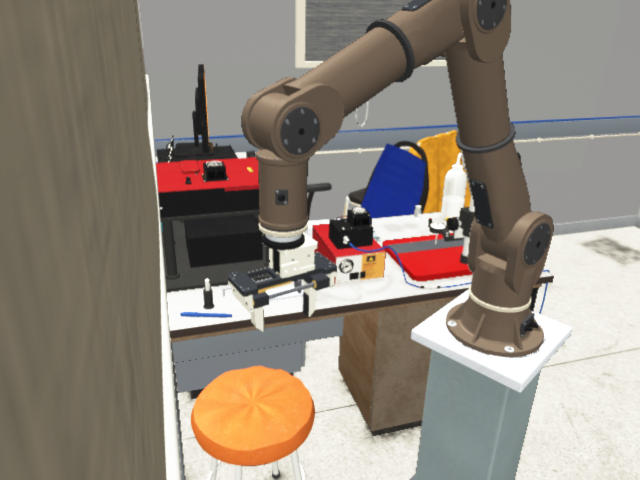

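The scene picture shows the cover and base plate near (370,260), and what may be the rest near (230,225). The loose tube is at (432,283), the vial at (480,322) and the post at (212,205). I'll zoom in and add the wrist view.

```bash
cat > h.py <<'E'
import numpy as np, cv2
from scipy.spatial.transform import Rotation as R
from cell import arm, imaging, job
def cam(n, s=None):
    p=imaging.camera_params(n)
    K=np.array([[p['fx'],0,p['cx']],[0,p['fy'],p['cy']],[0,0,1]])
    if n=='wrist':
        s=s or arm.observe(); T=np.eye(4); T[:3,:3]=R.from_rotvec(s['ee_rot']).as_matrix(); T[:3,3]=s['position']
        M=np.linalg.inv(T@p['hand_eye'])
    else:
        M=np.eye(4); M[:3,:3]=R.from_rotvec(p['rvec']).as_matrix(); M[:3,3]=p['tvec']
    return K,np.array(p['dist']),M
def plane(c,uv,z):
    K,d,M=c; q=cv2.undistortPoints(np.array(uv,float).reshape(-1,1,2),K,d).reshape(-1,2)
    o=-M[:3,:3].T@M[:3,3]; r=np.c_[q,np.ones(len(q))]@M[:3,:3]
    return o+r*((np.broadcast_to(z,len(q))-o[2])/r[:,2])[:,None]
def proj(c,P):
    K,d,M=c; return cv2.projectPoints(np.array(P,float).reshape(-1,3),cv2.Rodrigues(M[:3,:3])[0],M[:3,3],K,d)[0].reshape(-1,2)
def snap(n,f):
    s=arm.observe(); im=imaging.get_image(n)[:,:,::-1].copy(); cv2.imwrite(f"pics/{f}.png",im); return im,cam(n,s)
E
python3 - <<'E'
from h import *
a=cv2.imread('pics/scene0.png'); w=cv2.imread('pics/wrist0.png')
A=cv2.resize(a[185:265,190:290],(400,320),interpolation=cv2.INTER_CUBIC)
B=cv2.resize(a[215:305,340:450],(400,327),interpolation=cv2.INTER_CUBIC)[:320]
W=cv2.resize(w,(373,280))
s=cv2.imread('pics/side0.png'); S=cv2.resize(s[250:330,160:282],(427,280))
cv2.imwrite('pics/m1.png',np.vstack([np.hstack([A,B]),np.hstack([W,S])]))
c=cam('scene')
print(plane(c,[(225,235),(380,280),(432,288),(480,332)],0).round(3))
E
```

```text
[[ 0.534  0.323  0.   ]
 [ 0.618 -0.195  0.   ]
 [ 0.669 -0.324  0.   ]
 [ 0.577 -0.5    0.   ]]
```

View pics/m1.png

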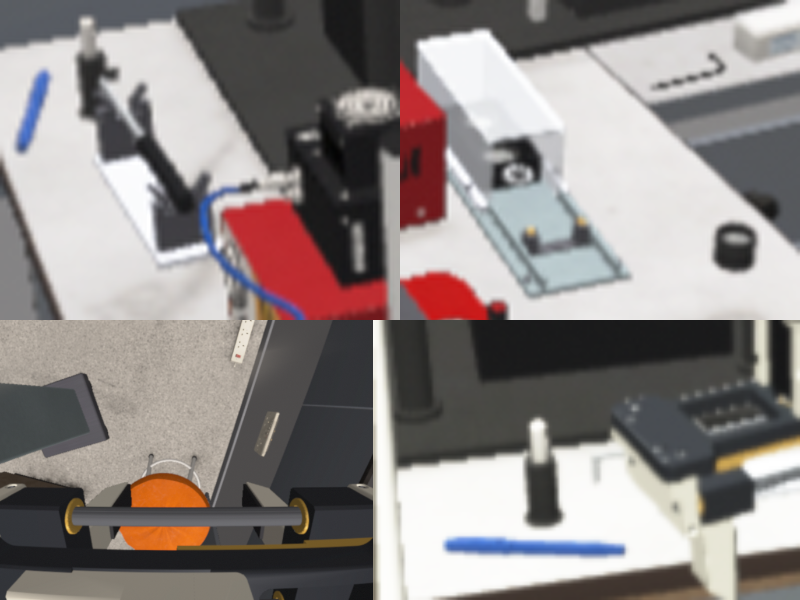

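The crops show the hook in its rest, tip end near the post at scene (215,206) and handle end near (236,234). The tray eye is visible in the cover's mouth around (482,262) in scene pixels, and the stop posts are around (377,281) and (390,279). I'll compute the rough poses next.

```bash
python3 - <<'E'
from h import *
c=cam('scene'); 
def cr(p,o,f): return [(o[0]+x/f,o[1]+y/f) for x,y in p]
A=cr([(97,160),(160,264)],(190,185),4); print('rest plate L corners',plane(c,A,.008).round(3))
A=cr([(100,85),(135,130),(145,145),(188,198)],(190,185),4); print('hook tipend,..,handle end',plane(c,A,.05).round(3))
f=400/110
B=cr([(130,295),(230,272),(42,168)],(340,215),f); print('base front L,R, ',plane(c,B,.006).round(3))
B=cr([(131,248),(182,236)],(340,215),f); print('stop posts foot',plane(c,B,.006).round(3))
B=cr([(117,173)],(340,215),f); print('eye',plane(c,B,.024).round(3))
B=cr([(90,98),(163,132),(17,40),(80,33)],(340,215),f); print('roof fl fr',plane(c,B,.07).round(3))
print('obstacles: column base, top',plane(c,[(297,360)],0.03),plane(c,[(291,215)],.25), plane(c,[(291,215)],.35),'redbox front bottom',plane(c,[(262,288),(352,272)],0), plane(c,[(250,235),(350,230),(282,210)],.1))
print('post',plane(c,[(212,214)],0))
s=arm.observe(); print(R.from_rotvec(s['ee_rot']).as_matrix().round(3))
E
```

```text
rest plate L corners [[0.549 0.388 0.008]
 [0.468 0.229 0.008]]
hook tipend,..,handle end [[0.587 0.421 0.05 ]
 [0.55  0.339 0.05 ]
 [0.538 0.314 0.05 ]
 [0.5   0.227 0.05 ]]
base front L,R,  [[ 0.542 -0.23   0.006]
 [ 0.609 -0.272  0.006]
 [ 0.641 -0.084  0.006]]
stop posts foot [[ 0.591 -0.199  0.006]
 [ 0.627 -0.22   0.006]]
eye [[ 0.646 -0.15   0.024]]
roof fl fr [[ 0.661 -0.113  0.07 ]
 [ 0.652 -0.184  0.07 ]
 [ 0.702 -0.014  0.07 ]
 [ 0.742 -0.048  0.07 ]]
obstacles: column base, top [[ 0.21972635 -0.2424432   0.03      ]] [[ 0.40074093 -0.0790172   0.25      ]] [[ 0.25657088 -0.21002421  0.35      ]] redbox front bottom [[ 0.39690776  0.03227412  0.        ]
 [ 0.6039446  -0.11192266  0.        ]] [[ 0.4595224   0.12849754  0.1       ]
 [ 0.6472147  -0.07217593  0.1       ]
 [ 0.62530537  0.16021353  0.1       ]]
post [[0.60675466 0.46530022 0.        ]]
[[-0.965  0.262 -0.   ]
 [ 0.262  0.965 -0.001]
 [-0.    -0.001 -1.   ]]
```

```bash
cat >> h.py <<'E'
def goto(xyz,yaw,ref=None):
    """tool shift (cm) and rotvec (tool axes) to reach xyz, tool x at yaw (deg), tool z down"""
    s=arm.observe(); Rm=R.from_rotvec(s['ee_rot']); p=s['position'] if ref is None else np.array(ref)
    y=np.radians(yaw); G=R.from_matrix(np.array([[np.cos(y),np.sin(y),0],[np.sin(y),-np.cos(y),0],[0,0,-1]]))
    print('shift cm',(Rm.inv().apply(np.array(xyz)-p)*100).round(2),'rot',(Rm.inv()*G).as_rotvec().round(4),'j',s['joints'].round(2),'t',round(s['clock'],2))
E
python3 - <<'E'
from h import *
goto((0.54,0.313,0.24),65.9)
E
```

```text
shift cm [-43.92 -18.12   0.34] rot [-8.0000e-04  1.1000e-03  1.7266e+00] j [-1.41  0.44  0.02  1.57 -0.01  1.13 -0.08] t 0.15
```

Request:
jog_arm(
  moves=[
    {"fingers": -1, "xyz": [-44, -18, 0], "angular": [0, 0, 1.727]},
    {"fingers": -1, "xyz": [-44, -18, 0], "angular": [0, 0, 1.727]},
    {"fingers": -1, "xyz": [-44, -18, 0], "angular": [0, 0, 1.727]},
    {"fingers": -1, "xyz": [-44, -18, 0], "angular": [0, 0, 1.727]},
    {"fingers": -1, "xyz": [-44, -18, 0], "angular": [0, 0, 1.727]},
    {"fingers": -1, "xyz": [-44, -18, 0], "angular": [0, 0, 1.727]},
    {"fingers": -1, "xyz": [-44, -18, 0], "angular": [0, 0, 1.727]},
    {"fingers": -1, "xyz": [-44, -18, 0], "angular": [0, 0, 1.727]},
    {"fingers": -1, "xyz": [-44, -18, 0], "angular": [0, 0, 1.727]},
    {"fingers": -1, "xyz": [-44, -18, 0], "angular": [0, 0, 1.727]},
    {"fingers": -1, "xyz": [-44, -18, 0], "angular": [0, 0, 1.727]},
    {"fingers": -1, "xyz": [-44, -18, 0], "angular": [0, 0, 1.727]},
  ],
)

```text
clock: 1.65
position: [0.5406, 0.3149, 0.2437]
ee_rot: [-2.633, -1.713, 0.0]
force: [0.2, -0.2, 0.9]
width: 1.001
```

```bash
python3 - <<'E'
from h import *
im,c=snap('wrist','w1'); s=arm.observe(); print(s['position'],s['joints'].round(2),s['dq'].round(3),s['force'].round(2),R.from_rotvec(s['ee_rot']).as_matrix().round(3))
E
```

```text
[0.54070413 0.3147753  0.24377049] [-0.97  0.46  0.53  1.6  -0.25  1.14 -0.8 ] [ 0.002 -0.001  0.003  0.    -0.002  0.    -0.008] [-0.08 -0.01  0.24] [[ 0.406  0.914 -0.   ]
 [ 0.914 -0.406  0.   ]
 [ 0.    -0.    -1.   ]]
```

View pics/w1.png

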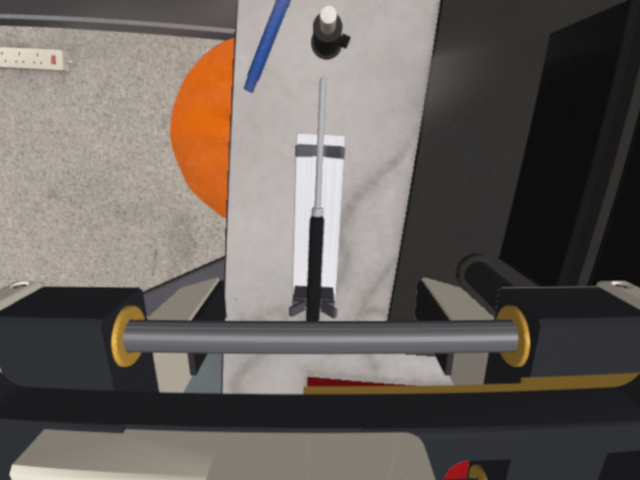

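The wrist picture shows the hook from its tip at (323,78) to the front of the handle at (317,212), with the forks at rows 151 and 303 and the post at (328,30). I'll measure the axis next.

```bash
python3 - <<'E'
from h import *
im=cv2.imread('pics/w1.png'); c=cam('wrist'); g=cv2.cvtColor(im,cv2.COLOR_BGR2GRAY).astype(int)
for v in list(range(72,86))+[95,110,125,138]:
    print(v,g[v,312:334])
print()
for v in [205,208,210,212,214,216,218,225,240,255,270]: print(v,g[v,303:333])
E
```

```text
72 [185 185 185 183 184 182 183 183 183 182 181 180 181 182 182 182 182 182
 183 184 182 183]
73 [185 185 184 183 183 182 182 182 182 182 182 181 181 180 181 181 181 182
 181 183 183 183]
74 [185 185 184 183 182 182 182 182 181 181 180 180 181 180 180 180 180 180
 180 182 181 182]
75 [185 184 184 182 182 182 181 182 180 180 180 179 180 181 180 180 180 180
 180 181 182 182]
76 [184 184 183 182 182 180 180 180 178 175 174 176 177 178 179 180 179 181
 181 181 181 181]
77 [184 184 183 181 182 180 180 177 169 163 167 171 173 174 176 180 181 181
 181 181 181 181]
78 [183 183 182 182 181 180 179 172 161 156 166 173 173 170 171 178 181 180
 181 181 181 181]
79 [181 181 182 182 181 180 178 167 152 157 169 178 177 171 173 179 181 181
 181 182 182 180]
80 [181 181 181 181 180 180 177 164 149 158 173 180 179 174 174 180 181 182
 182 183 182 181]
81 [181 181 181 180 180 178 175 160 145 158 174 181 178 174 175 180 182 182
 182 182 182 182]
82 [180 180 180 179 180 178 171 153 144 159 174 181 178 174 174 180 183 182
 183 183 183 182]
83 [179 180 179 180 179 177 169 151 144 159 174 181 177 171 173 18
[... 1292 characters left out ...]
140 140 134 123
 116 131 177 216 226 228 229 229 227 226 223 224]
218 [225 223 223 225 225 221 190 123  54  24  27  29  34  37  39  39  35  34
  30  57 119 183 221 228 230 228 227 225 223 224]
225 [225 222 223 225 222 196 134  62  28  26  30  32  31  31  32  33  33  31
  32  48 101 170 219 228 229 227 226 225 223 225]
240 [224 223 224 225 217 177  95  29  25  28  29  31  30  31  32  33  34  32
  38  83 156 215 228 230 229 227 226 225 226 229]
255 [224 224 226 222 195 128  57  26  26  31  29  31  31  32  31  33  32  33
  74 150 213 227 231 231 229 228 227 228 229 230]
270 [226 226 226 220 180  97  30  26  27  29  31  30  30  30  33  31  32  60
 124 189 223 229 231 230 228 228 229 230 231 230]
```

```bash
python3 - <<'E'
from h import *
im=cv2.imread('pics/w1.png'); c=cam('wrist'); g=cv2.cvtColor(im,cv2.COLOR_BGR2GRAY).astype(float)
def cross(row,lo,hi,th): 
    r=g[row]; i=[k for k in range(lo,hi) if (r[k]-th)*(r[k+1]-th)<0]; 
    f=lambda k:k+(th-r[k])/(r[k+1]-r[k]); return f(i[0]),f(i[-1])
pts=[]
for v in range(222,276,4):
    a,b=cross(v,303,331,125); pts.append(((a+b)/2,v))
H=plane(c,pts,.059)
# shaft on the white plate: rows 160-204
sp=[]
for v in range(160,204,4):
    a,b=cross(v,308,333,200); sp.append(((a+b)/2,v))
S=plane(c,sp,.050)
for n,Q in (('handle',H),('shaft',S)):
    d=np.linalg.svd(Q[:,:2]-Q[:,:2].mean(0))[2][0]; d*=np.sign(d[1]); print(n,Q[[0,-1]].round(4),np.degrees(np.arctan2(d[1],d[0])).round(2))
A=np.vstack([H,S])[:,:2]; m=A.mean(0); d=np.linalg.svd(A-m)[2][0]; d*=np.sign(d[1]); print('joint',np.degrees(np.arctan2(*d[::-1])).round(2), 'resid',np.abs((A-m)@[-d[1],d[0]]).max())
hf=plane(c,[(316.5,216.3)],.059)[0]; te=plane(c,[(323,77)],.051)[0]
for n,p,x in (('front',hf,.045),('tip',te,.168)):
    t=(p[:2]-m)@d; print(n,p.round(4),'origin from it',(m+(t-x)*d).round(4))
ls=(hf[:2]-m)@d
# plate ends / fork positions for check
E
```

```text
handle [[0.5357 0.3148 0.059 ]
 [0.5124 0.2685 0.059 ]] 63.54
shaft [[0.5606 0.3653 0.05  ]
 [0.544  0.3321 0.05  ]] 63.56
joint 63.64 resid 0.0001457824553562286
front [0.538  0.3198 0.059 ] origin from it [0.518  0.2794]
tip [0.5926 0.4288 0.051 ] origin from it [0.5175 0.2785]
```

```bash
python3 - <<'E'
from h import *
c1,c2=cam('scene'),cam('side')
def tri(a,b):
    P=[c[2][:3] for c in (c1,c2)]; q=[cv2.undistortPoints(np.array([[p]],float),c[0],c[1]).reshape(2,1) for c,p in ((c1,a),(c2,b))]
    X=cv2.triangulatePoints(P[0],P[1],*q)[:,0]; X=X[:3]/X[3]; return X.round(3), (proj(c1,X)-a).round(1)
print('cam top',tri((283,208),(357,208)))
for z in (.03,): print('red base corners',plane(c1,[(428,390),(318,424),(350,293),(258,315)],z).round(3))
for z in (.1,.15,.2): print('ring',plane(c1,[(355,311),(318,322)],z).round(3)[:,:2])
for z in (.3,.35,.4): print('column top',plane(c1,[(292,213)],z).round(3))
goto((0.592,-0.234,0.30),57)
E
```

```text
cam top (array([0.469, 0.01 , 0.212]), array([[-0.2,  0.6]]))
red base corners [[ 0.312 -0.504  0.03 ]
 [ 0.113 -0.385  0.03 ]
 [ 0.486 -0.19   0.03 ]
 [ 0.281 -0.069  0.03 ]]
ring [[ 0.357 -0.294]
 [ 0.279 -0.253]]
ring [[ 0.303 -0.33 ]
 [ 0.23  -0.293]]
ring [[ 0.249 -0.367]
 [ 0.182 -0.333]]
column top [[ 0.337 -0.14   0.3  ]]
column top [[ 0.264 -0.206  0.35 ]]
column top [[ 0.191 -0.272  0.4  ]]
shift cm [-48.07  26.97  -5.64] rot [-3.000e-04 -1.000e-04  1.578e-01] j [-0.97  0.46  0.53  1.6  -0.25  1.14 -0.8 ] t 1.7
```

Request:
jog_arm(
  moves=[
    {"fingers": -1, "xyz": [-5, 3, -6], "angular": [0, 0, 0]},
    {"fingers": -1, "xyz": [-48, 27, -5.6], "angular": [0, 0, 0.158]},
    {"fingers": -1, "xyz": [-48, 27, -5.6], "angular": [0, 0, 0.158]},
    {"fingers": -1, "xyz": [-48, 27, -5.6], "angular": [0, 0, 0.158]},
    {"fingers": -1, "xyz": [-48, 27, -5.6], "angular": [0, 0, 0.158]},
    {"fingers": -1, "xyz": [-48, 27, -5.6], "angular": [0, 0, 0.158]},
    {"fingers": -1, "xyz": [-48, 27, -5.6], "angular": [0, 0, 0.158]},
    {"fingers": -1, "xyz": [-48, 27, -5.6], "angular": [0, 0, 0.158]},
    {"fingers": -1, "xyz": [-48, 27, -5.6], "angular": [0, 0, 0.158]},
    {"fingers": -1, "xyz": [-48, 27, -5.6], "angular": [0, 0, 0.158]},
    {"fingers": -1, "xyz": [-48, 27, -5.6], "angular": [0, 0, 0.158]},
    {"fingers": -1, "xyz": [-48, 27, -5.6], "angular": [0, 0, 0.158]},
  ],
)

```text
clock: 3.2
position: [0.5919, -0.2318, 0.2996]
ee_rot: [-2.76, -1.499, -0.001]
force: [0.9, 0.0, 0.2]
width: 1.002
```

```bash
python3 - <<'E'
from h import *
im,c=snap('wrist','w2'); s=arm.observe(); print(s['position'],s['joints'].round(2),s['dq'].round(3),s['force'].round(2),R.from_rotvec(s['ee_rot']).as_matrix().round(3))
E
```

```text
[ 0.59191338 -0.23179321  0.29962122] [-0.16  0.47  0.69  1.5  -0.31  1.28 -0.  ] [-0.004  0.     0.006 -0.001  0.001 -0.001  0.001] [ 0.1  -0.14 -0.65] [[ 0.544  0.839  0.   ]
 [ 0.839 -0.544  0.001]
 [ 0.001 -0.001 -1.   ]]
```

View pics/w2.png

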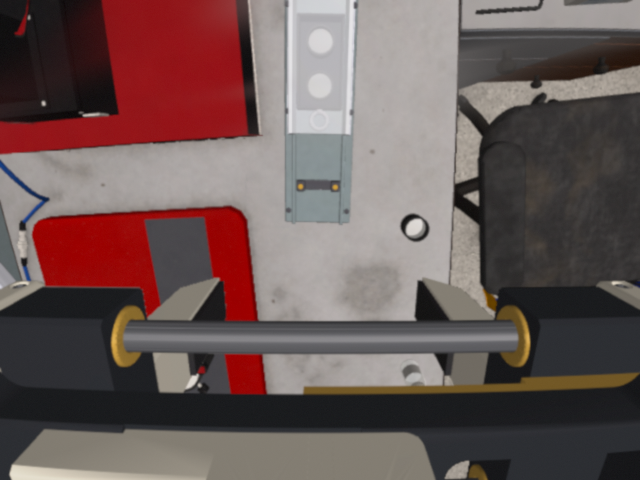

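The wrist picture shows the base plate's front edge at row 222 and the stop posts at (300,186) and (335,186). The cover mouth is at row 134, the eye ring is at (319,120) and the loose tube is at (414,227). I'll go lower for accuracy.

```bash
python3 - <<'E'
from h import *
c=cam('wrist')
print('eye',plane(c,[(319.5,120)],.0265)); print('front L R',plane(c,[(286,222),(351,222)],.006)); print('roof edge',plane(c,[(288,134),(353,134)],.07)); print('stops',plane(c,[(300,186),(335,186)],.024)); print('tube',plane(c,[(414,227)],.025))
print(proj(c,plane(c,[(319.5,120)],.0265)))
e=plane(c,[(319.5,120)],.0265)[0]
y=np.radians(57); d=np.array([np.cos(y),np.sin(y),0])
t=e-0.10*d; t[2]=.20; goto(t,57)
E
```

```text
eye [[ 0.64083501 -0.15255644  0.0265    ]]
front L R [[ 0.54044115 -0.23078184  0.006     ]
 [ 0.60828919 -0.27464762  0.006     ]]
roof edge [[ 0.60622319 -0.1485174   0.07      ]
 [ 0.66063096 -0.18372569  0.07      ]]
stops [[ 0.58201875 -0.20172352  0.024     ]
 [ 0.61610648 -0.22377738  0.024     ]]
tube [[ 0.66957735 -0.31625423  0.025     ]]
[[319.5 120. ]]
shift cm [-0.7  -0.21  9.96] rot [-0.0006 -0.001   0.0003] j [-0.16  0.47  0.69  1.5  -0.31  1.28 -0.  ] t 3.25
```

Request:
jog_arm(
  moves=[
    {"fingers": -1, "xyz": [-0.7, -0.2, 10], "angular": [0, 0, 0]},
    {"fingers": -1, "xyz": [-0.7, -0.2, 10], "angular": [0, 0, 0]},
    {"fingers": -1, "xyz": [-0.7, -0.2, 10], "angular": [0, 0, 0]},
    {"fingers": -1, "xyz": [-0.7, -0.2, 10], "angular": [0, 0, 0]},
    {"fingers": -1, "xyz": [-0.7, -0.2, 10], "angular": [0, 0, 0]},
  ],
)

```text
clock: 3.88
position: [0.5871, -0.239, 0.2018]
ee_rot: [2.761, 1.495, 0.004]
force: [-0.1, -0.3, -0.7]
width: 1.0
```

```bash
python3 - <<'E'
from h import *
im,c=snap('wrist','w3'); s=arm.observe(); print(s['position'],s['dq'].round(3))
e=proj(c,[[0.6408,-.1526,.0265]])[0]; print(e); u,v=e.astype(int)
x0=max(u-70,0); y0=max(v-40,0); print(x0,y0)
cv2.imwrite('pics/m2.png',cv2.resize(im[y0:y0+120,x0:x0+140],(700,600),interpolation=cv2.INTER_CUBIC))
E
```

```text
[ 0.58687244 -0.23904843  0.20153232] [ 0.004  0.005  0.     0.009 -0.001 -0.003  0.002]
[318.13076773 103.52778585]
248 63
```

View pics/m2.png

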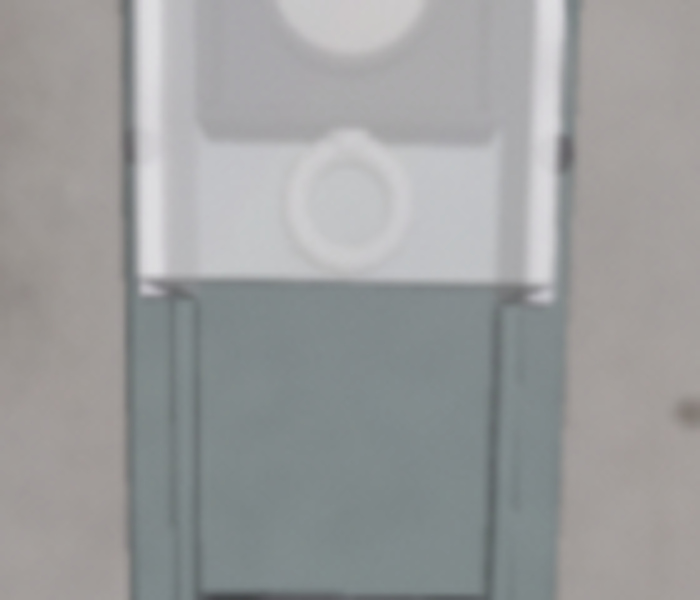

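The crop shows the ring clearly through the cover, its hole centred at about crop (348,202), so image pixel (317,103). The mouth edge is at crop row 280.

```bash
python3 - <<'E'
from h import *
im=cv2.imread('pics/w3.png'); s=arm.observe(); c=cam('wrist',s)
e=plane(c,[(317.1,103.1)],.024)[0]; print('eye',e.round(4))
g=cv2.cvtColor(im,cv2.COLOR_BGR2GRAY)
# base plate outer edges (gray bench -> teal): use saturation-ish b-r
d=(im[:,:,0].astype(int)-im[:,:,2])
L=[];Rr=[]
for v in range(128,180,6):
    x=np.where(d[v,255:375]>8)[0]+255; L.append((x.min()-.5,v)); Rr.append((x.max()+.5,v))
for Q in (L,Rr):
    P=plane(c,Q,.006); q=np.polyfit(P[:,1],P[:,0],1); print(P[[0,-1]].round(4),'yaw',np.degrees(np.arctan2(1,q[0])).round(2),np.std(P[:,0]-np.polyval(q,P[:,1])).round(4))
mL,mR=np.mean(plane(c,L,.006),0),np.mean(plane(c,Rr,.006),0); print('width',np.linalg.norm(mL-mR)); m=(mL+mR)/2
y=np.radians(57.1);n=np.array([-np.sin(y),np.cos(y)]);print('eye lateral off plate centre',(e[:2]-m[:2])@n)
goto((0.518,0.2790,0.30),63.6)
E
```

```text
eye [ 0.6401 -0.1517  0.024 ]
[[ 0.597  -0.1471  0.006 ]
 [ 0.5724 -0.1825  0.006 ]] yaw 55.15 0.0
[[ 0.6613 -0.189   0.006 ]
 [ 0.6372 -0.2247  0.006 ]] yaw 55.83 0.0003
width 0.07710931591323479
eye lateral off plate centre -0.0008360245453435624
shift cm [ 39.62 -34.07  -9.9 ] rot [ 0.0028 -0.0008 -0.1178] j [-0.12  0.54  0.66  1.64 -0.36  1.08  0.06] t 3.92
```

Request:
jog_arm(
  moves=[
    {"fingers": -1, "xyz": [3, -2, -6], "angular": [0, 0, 0]},
    {"fingers": -1, "xyz": [5, -4, -9.9], "angular": [0, 0, 0]},
    {"fingers": -1, "xyz": [39.6, -34.1, -9.9], "angular": [0, 0, -0.118]},
    {"fingers": -1, "xyz": [39.6, -34.1, -9.9], "angular": [0, 0, -0.118]},
    {"fingers": -1, "xyz": [39.6, -34.1, -9.9], "angular": [0, 0, -0.118]},
    {"fingers": -1, "xyz": [39.6, -34.1, -9.9], "angular": [0, 0, -0.118]},
    {"fingers": -1, "xyz": [39.6, -34.1, -9.9], "angular": [0, 0, -0.118]},
    {"fingers": -1, "xyz": [39.6, -34.1, -9.9], "angular": [0, 0, -0.118]},
    {"fingers": -1, "xyz": [39.6, -34.1, -9.9], "angular": [0, 0, -0.118]},
    {"fingers": -1, "xyz": [39.6, -34.1, -9.9], "angular": [0, 0, -0.118]},
    {"fingers": -1, "xyz": [39.6, -34.1, -9.9], "angular": [0, 0, -0.118]},
    {"fingers": -1, "xyz": [39.6, -34.1, -9.9], "angular": [0, 0, -0.118]},
  ],
)

```text
clock: 5.42
position: [0.518, 0.2768, 0.2993]
ee_rot: [2.672, 1.651, 0.001]
force: [0.3, -0.5, 0.3]
width: 0.998
```

```bash
python3 - <<'E'
from h import *
s=arm.observe(); print(s['position'],s['dq'].round(3))
goto((0.518,0.2790,0.048),63.6)
E
```

```text
[0.51804824 0.27679402 0.29934614] [ 0.014 -0.004  0.004  0.006 -0.003 -0.    -0.002]
shift cm [ 0.19 -0.13 25.13] rot [ 0.0011 -0.0001 -0.0032] j [-0.99  0.36  0.56  1.62 -0.2   1.22 -0.85] t 5.42
```

Request:
jog_arm(
  moves=[
    {"fingers": -1, "xyz": [0.2, -0.1, 6], "angular": [0, 0, -0.003]},
    {"fingers": -1, "xyz": [0.2, -0.1, 12], "angular": [0, 0, -0.003]},
    {"fingers": -1, "xyz": [0.2, -0.1, 18], "angular": [0, 0, -0.003]},
    {"fingers": -0.5, "xyz": [0.2, -0.1, 22], "angular": [0, 0, -0.003]},
    {"fingers": -0.3, "xyz": [0.2, -0.1, 24], "angular": [0, 0, -0.003]},
    {"fingers": -0.2, "xyz": [0.2, -0.1, 25.1], "angular": [0, 0, -0.003]},
    {"fingers": 0, "xyz": [0.2, -0.1, 25.1], "angular": [0, 0, -0.003]},
    {"fingers": 0, "xyz": [0.2, -0.1, 25.1], "angular": [0, 0, -0.003]},
  ],
)

```text
clock: 6.42
position: [0.5181, 0.2813, 0.0489]
ee_rot: [2.668, 1.658, 0.003]
force: [0.4, 0.4, 0.5]
width: 0.524
```

```bash
python3 - <<'E'
from h import *
im,c=snap('wrist','w4')
s=arm.observe(); print(s['position'],s['dq'].round(3),s['force'],s['width'],s['ft_torque'])
goto((0.518,0.2790,0.048),63.6)
E
```

```text
[0.5179673  0.28148015 0.04893186] [-0.003  0.    -0.003  0.    -0.001 -0.003  0.001] [-0.28386335 -0.15929168 -0.16576209] 0.5156252842694692 [-0.10583487  0.08377292  0.02247964]
shift cm [-0.22  0.11  0.09] rot [ 0.001  -0.0017  0.0023] j [-0.88  0.63  0.43  1.88 -0.38  0.71 -0.69] t 6.47
```

View pics/w4.png

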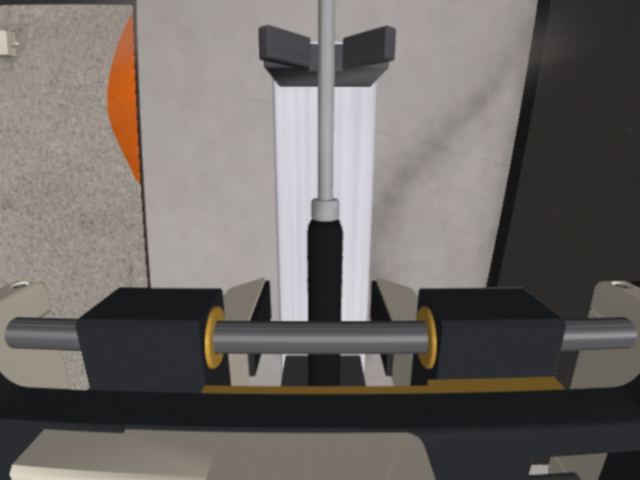

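The picture shows the handle between the open jaws, spanning columns 308 to 343 and sitting slightly right of the jaw centre at about 321. I'll measure the offset and correct it.

```bash
python3 - <<'E'
from h import *
im=cv2.imread('pics/w4.png'); s=arm.observe(); c=cam('wrist',s); g=cv2.cvtColor(im,cv2.COLOR_BGR2GRAY).astype(float)
def mid(v,th):
    r=g[v]; x=np.where(r[295:360]<th)[0]+295; return (x.min()+x.max())/2,x.max()-x.min()
pts=[(mid(v,110)[0],v) for v in range(235,285,6)]; print(mid(250,110))
P=plane(c,pts,.059); Rm=R.from_rotvec(s['ee_rot'])
T=Rm.inv().apply(P-s['position'])*1000; print(T.round(1))
for v in range(212,230): print(v,g[v,318:332:4],end=' ')
q=plane(c,[(325,219),(326,20)],[.059,.05]); print((Rm.inv().apply(q-s['position'])*1000).round(1), q.round(4))
E
```

```text
(np.float64(324.5), np.int64(33))
[[ 38.    1.  -10. ]
 [ 35.6   0.9 -10. ]
 [ 33.2   0.9 -10. ]
 [ 30.8   0.9 -10. ]
 [ 28.3   0.9 -10. ]
 [ 25.9   0.9 -10. ]
 [ 23.4   0.9 -10. ]
 [ 20.8   0.9 -10. ]
 [ 18.3   1.  -10. ]]
212 [137. 157. 169. 170.] 213 [137. 158. 169. 170.] 214 [138. 157. 169. 170.] 215 [139. 157. 168. 169.] 216 [139. 157. 167. 168.] 217 [139. 155. 166. 167.] 218 [138. 154. 165. 165.] 219 [130. 151. 161. 160.] 220 [105. 135. 144. 141.] 221 [62. 85. 94. 88.] 222 [26. 37. 43. 37.] 223 [18. 19. 22. 20.] 224 [21. 20. 21. 21.] 225 [24. 23. 22. 22.] 226 [23. 24. 22. 24.] 227 [24. 24. 25. 25.] 228 [24. 26. 25. 24.] 229 [27. 25. 25. 26.] [[ 44.2   1.  -10. ]
 [114.7   1.2  -0.9]] [[0.5384 0.3207 0.059 ]
 [0.5698 0.3838 0.05  ]]
```

Request:
jog_arm(
  moves=[
    {"fingers": 0, "xyz": [-0.1, 0.09, 0], "angular": [0, 0, 0]},
    {"fingers": 0.5, "xyz": [-0.1, 0.09, 0], "angular": [0, 0, 0]},
    {"fingers": 1, "xyz": [-0.1, 0.09, 0], "angular": [0, 0, 0]},
    {"fingers": 1, "xyz": [-0.1, 0.09, 0], "angular": [0, 0, 0]},
    {"fingers": 1, "xyz": [-0.1, 0.09, 0], "angular": [0, 0, 0]},
    {"fingers": 1, "xyz": [-0.1, 0.09, 0], "angular": [0, 0, 0]},
    {"fingers": 1, "xyz": [-0.1, 0.09, 0], "angular": [0, 0, 0]},
  ],
  grip_force=50,
)

```text
clock: 7.35
position: [0.5177, 0.28, 0.0477]
ee_rot: [2.668, 1.659, 0.0]
force: [1.3, -1.3, -1.4]
width: 0.153
```

```bash
python3 - <<'E'
from h import *
im,c=snap('wrist','w5')
s=arm.observe(); print(s['position'],s['dq'].round(3),s['force'],s['width'],s['ft_torque'])
g=cv2.cvtColor(im,cv2.COLOR_BGR2GRAY).astype(float)
r=[np.where(g[v,295:360]<110)[0]+295 for v in (240,275)]; print([(x.min(),x.max()) for x in r],g[214:228,322])
E
```

```text
[0.51773978 0.28001662 0.04775184] [-0.    -0.001  0.001  0.    -0.002  0.     0.001] [ 1.72039873 -0.43398967 -0.50232319] 0.14928656368937832 [-0.16939653 -0.22992186  0.04542342]
[(np.int64(302), np.int64(336)), (np.int64(303), np.int64(336))] [173. 173. 171. 162. 136.  83.  35.  22.  24.  24.  25.  27.  26.  27.]
```

Request:
jog_arm(
  moves=[
    {"fingers": 1, "xyz": [0, 0, -1], "angular": [0, 0, 0]},
    {"fingers": 1, "xyz": [0, 0, -3], "angular": [0, 0, 0]},
    {"fingers": 1, "xyz": [0, 0, -7], "angular": [0, 0, 0]},
    {"fingers": 1, "xyz": [0, 0, -12], "angular": [0, 0, 0]},
    {"fingers": 1, "xyz": [0, 0, -18], "angular": [0, 0, 0]},
    {"fingers": 1, "xyz": [0, 0, -24], "angular": [0, 0, 0]},
    {"fingers": 1, "xyz": [0, 0, -26], "angular": [0, 0, 0]},
    {"fingers": 1, "xyz": [0, 0, -26], "angular": [0, 0, 0]},
  ],
)

```text
clock: 8.4
position: [0.5177, 0.2804, 0.3096]
ee_rot: [-2.667, -1.659, -0.005]
force: [-0.6, 0.3, -1.9]
width: 0.147
```

```bash
cat >> h.py <<'E'
YAW=56.3; D=np.array([np.cos(np.radians(YAW)),np.sin(np.radians(YAW)),0])
EYE=np.array([0.6401,-0.1517,0.024]); SEAT=(0.5177,0.2800,0.0478); TIP=np.array([0.1645,0,0.0217])
def tcp_for_tip(t): return np.array(t)-np.array([D[0]*TIP[0],D[1]*TIP[0],-TIP[2]])
E
python3 - <<'E'
from h import *
im,c=snap('wrist','w6')
s=arm.observe(); print(s['position'],s['force'],s['width'],s['ft_torque'])
Rm=R.from_rotvec(s['ee_rot']).as_matrix(); print('yaw',np.degrees(np.arctan2(Rm[1,0],Rm[0,0])))
g=cv2.cvtColor(im,cv2.COLOR_BGR2GRAY).astype(float)
r=[np.where(g[v,295:360]<110)[0]+295 for v in (240,275)]; print([(x.min(),x.max()) for x in r],g[214:228,322])
# pre-insert: tip 10 cm before mouth side of eye, high
t=tcp_for_tip(EYE-0.09*D+[0,0,.0]); t[2]=.30; print(t); goto(t,YAW)
E
```

```text
[0.51704571 0.28018144 0.30787114] [ 0.95407419  0.26582633 -2.91957776] 0.14948827130612707 [-0.0954656   0.1252004   0.01128199]
yaw 63.767729239230185
[(np.int64(303), np.int64(337)), (np.int64(303), np.int64(336))] [224. 223. 221. 210. 168. 100.  46.  33.  33.  36.  36.  39.  38.  39.]
[ 0.49889209 -0.36343232  0.3       ]
shift cm [-58.54  26.82   0.74] rot [-0.0005 -0.0006  0.1303] j [-1.    0.35  0.57  1.6  -0.2   1.24 -0.85] t 8.45
```

Request:
jog_arm(
  moves=[
    {"fingers": 1, "xyz": [-58.5, 26.8, 0.7], "angular": [0, 0, 0.13]},
    {"fingers": 1, "xyz": [-58.5, 26.8, 0.7], "angular": [0, 0, 0.13]},
    {"fingers": 1, "xyz": [-58.5, 26.8, 0.7], "angular": [0, 0, 0.13]},
    {"fingers": 1, "xyz": [-58.5, 26.8, 0.7], "angular": [0, 0, 0.13]},
    {"fingers": 1, "xyz": [-58.5, 26.8, 0.7], "angular": [0, 0, 0.13]},
    {"fingers": 1, "xyz": [-58.5, 26.8, 0.7], "angular": [0, 0, 0.13]},
    {"fingers": 1, "xyz": [-58.5, 26.8, 0.7], "angular": [0, 0, 0.13]},
    {"fingers": 1, "xyz": [-58.5, 26.8, 0.7], "angular": [0, 0, 0.13]},
    {"fingers": 1, "xyz": [-58.5, 26.8, 0.7], "angular": [0, 0, 0.13]},
    {"fingers": 1, "xyz": [-58.5, 26.8, 0.7], "angular": [0, 0, 0.13]},
    {"fingers": 1, "xyz": [-58.5, 26.8, 0.7], "angular": [0, 0, 0.13]},
    {"fingers": 1, "xyz": [-58.5, 26.8, 0.7], "angular": [0, 0, 0.13]},
  ],
)

```text
clock: 9.95
position: [0.4975, -0.3644, 0.2987]
ee_rot: [-2.771, -1.476, 0.004]
force: [0.3, 0.7, -0.7]
width: 0.145
```

```bash
python3 - <<'E'
from h import *
s=arm.observe(); print(s['position'],s['force'],s['width'],s['dq'].round(3))
t=tcp_for_tip(EYE-0.09*D); t[2]=.0217+.058-.02; print(t); goto(t,YAW)
im,c=snap('wrist','w7'); sc,_=snap('scene','s7')
a=im[:240]; b=cv2.resize(sc[180:330,250:450],(640,480))[:340]
cv2.imwrite('pics/m3.png',np.vstack([a,b]))
E
```

```text
[ 0.49751295 -0.36437988  0.29866873] [ 0.33946303  0.72091478 -0.67865994] 0.1450403005216357 [-0.05  -0.023 -0.025  0.013  0.001  0.004 -0.02 ]
[ 0.49889209 -0.36343232  0.0597    ]
shift cm [ 0.19  0.14 23.9 ] rot [-0.0033  0.0013 -0.0037] j [ 0.02  0.46  0.8   1.55 -0.33  1.28  0.27] t 9.95
```

View pics/m3.png

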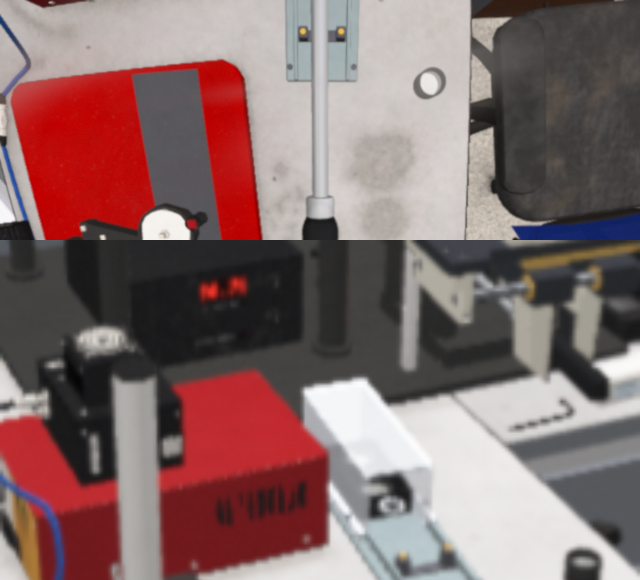

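```bash
python3 - <<'E'
from h import *
c1=cam('scene'); c2=cam('wrist')
def tri(a,b):
    q=[cv2.undistortPoints(np.array([[p]],float),c[0],c[1]).reshape(2,1) for c,p in ((c1,a),(c2,b))]
    X=cv2.triangulatePoints(c1[2][:3],c2[2][:3],*q)[:,0]; X=X[:3]/X[3]; return X
s=arm.observe()
for a,b in (((355,311),(165,222)),):
    X=tri(a,b); print(X.round(3),(proj(c1,X)-a).round(1)); print(R.from_rotvec(s['ee_rot']).inv().apply(X-s['position']).round(3))
E
```

```text
[ 0.365 -0.284  0.093] [[-1.8 -0.6]]
[-0.009 -0.154  0.207]
```

Request:
jog_arm(
  moves=[
    {"fingers": 1, "xyz": [0.1, 0.1, 6], "angular": [0, 0, 0]},
    {"fingers": 1, "xyz": [0.1, 0.1, 12], "angular": [0, 0, 0]},
    {"fingers": 1, "xyz": [0.1, 0.1, 17], "angular": [0, 0, 0]},
    {"fingers": 1, "xyz": [0.1, 0.1, 21], "angular": [0, 0, 0]},
    {"fingers": 1, "xyz": [0.1, 0.1, 23.2], "angular": [0, 0, 0]},
    {"fingers": 1, "xyz": [0.1, 0.1, 23.2], "angular": [0, 0, 0]},
    {"fingers": 1, "xyz": [0.1, 0.1, 23.2], "angular": [0, 0, 0]},
  ],
)

```text
clock: 10.92
position: [0.5014, -0.3622, 0.0697]
ee_rot: [2.768, 1.484, 0.001]
force: [0.5, -0.2, -0.3]
width: 0.149
```

```bash
python3 - <<'E'
from h import *
for i in range(3):
    s=arm.observe(); print(s['position'],s['force'].round(2),s['width'],s['clock'])
    if i<2: im,c=snap('wrist','w8')
t=tcp_for_tip(EYE-0.09*D); t[2]=.0217+.033;  goto(t,YAW)
g=cv2.cvtColor(im,cv2.COLOR_BGR2GRAY).astype(float)
r=[np.where(g[v,295:360]<110)[0]+295 for v in (240,275)]; print([(x.min(),x.max()) for x in r],g[214:228,322])
E
```

```text
[ 0.50140546 -0.36221913  0.0696644 ] [ 0.55 -0.17 -0.33] 0.1491967687737329 10.925
[ 0.50149303 -0.36262917  0.06998602] [ 1.06  0.09 -1.43] 0.14845372420009953 10.975
[ 0.50144417 -0.36282235  0.07006507] [ 0.37  0.76 -1.07] 0.14953674458188698 11.025
shift cm [-0.19 -0.18  1.54] rot [ 0.002  -0.0003  0.0008] j [ 0.12  0.68  0.64  1.8  -0.53  0.83  0.44] t 11.03
[(np.int64(302), np.int64(337)), (np.int64(303), np.int64(336))] [181. 180. 176. 162. 119.  65.  29.  24.  25.  27.  28.  29.  27.  29.]
```

Request:
jog_arm(
  moves=[
    {"fingers": 1, "xyz": [-0.2, -0.18, 1.0], "angular": [0, 0, 0]},
    {"fingers": 1, "xyz": [-0.2, -0.18, 1.55], "angular": [0, 0, 0]},
    {"fingers": 1, "xyz": [-0.2, -0.18, 1.55], "angular": [0, 0, 0]},
    {"fingers": 1, "xyz": [-0.2, -0.18, 1.55], "angular": [0, 0, 0]},
  ],
)

```text
clock: 11.52
position: [0.498, -0.3636, 0.0532]
ee_rot: [-2.77, -1.482, 0.0]
force: [0.1, 0.6, -1.0]
width: 0.151
```

```bash
python3 - <<'E'
from h import *
P=[]
for i in range(4):
    s=arm.observe(); P.append(np.r_[s['position'],s['force']]); imaging.get_image('side')
print(np.array(P).round(4))
t=tcp_for_tip(EYE-0.09*D); t[2]=.0217+.033;  goto(t,YAW,np.mean(P,0)[:3])
t=tcp_for_tip(EYE); t[2]=.0217+.033;  goto(t,YAW,np.mean(P,0)[:3])
E
```

```text
[[ 0.498  -0.3636  0.0532  0.0875  0.6264 -1.0321]
 [ 0.498  -0.3637  0.0533  0.4209 -0.0597 -1.4871]
 [ 0.4981 -0.3636  0.0534 -0.0463 -0.9311 -0.5626]
 [ 0.4981 -0.3636  0.0534 -0.0867 -0.8418 -1.7066]]
shift cm [ 0.06  0.06 -0.14] rot [ 0.0003 -0.      0.0001] j [ 0.14  0.7   0.62  1.82 -0.55  0.8   0.45] t 11.72
shift cm [ 9.06  0.06 -0.14] rot [ 0.0003 -0.      0.0001] j [ 0.14  0.7   0.62  1.82 -0.55  0.8   0.45] t 11.72
```

Request:
jog_arm(
  moves=[
    {"fingers": 1, "xyz": [1.5, 0.06, -0.14], "angular": [0, 0, 0]},
    {"fingers": 1, "xyz": [3, 0.06, -0.14], "angular": [0, 0, 0]},
    {"fingers": 1, "xyz": [4.5, 0.06, -0.14], "angular": [0, 0, 0]},
    {"fingers": 1, "xyz": [6, 0.06, -0.14], "angular": [0, 0, 0]},
    {"fingers": 1, "xyz": [7.5, 0.06, -0.14], "angular": [0, 0, 0]},
    {"fingers": 1, "xyz": [8.6, 0.06, -0.14], "angular": [0, 0, 0]},
    {"fingers": 1, "xyz": [9.06, 0.06, -0.14], "angular": [0, 0, 0]},
    {"fingers": 1, "xyz": [9.06, 0.06, -0.14], "angular": [0, 0, 0]},
    {"fingers": 1, "xyz": [9.06, 0.06, -0.14], "angular": [0, 0, 0]},
  ],
)

```text
clock: 12.85
position: [0.5483, -0.2891, 0.0547]
ee_rot: [2.77, 1.481, -0.0]
force: [0.5, -0.6, -1.0]
width: 0.15
```

```bash
python3 - <<'E'
from h import *
P=[]
for i in range(4):
    s=arm.observe(); P.append(np.r_[s['position'],s['force']]); im,c=snap('scene','s9')
print(np.array(P).round(4))
t=tcp_for_tip(EYE); t[2]=.0217+.033;  goto(t,YAW,np.mean(P,0)[:3])
w,_=snap('wrist','w9')
b=cv2.resize(im[225:295,340:420],(640,560),interpolation=cv2.INTER_CUBIC)
cv2.imwrite('pics/m4.png',b)
E
```

```text
[[ 0.5483 -0.2891  0.0547  0.518  -0.5742 -1.0159]
 [ 0.5483 -0.2892  0.0547  0.0085 -0.9127 -0.4855]
 [ 0.5483 -0.2891  0.0547  0.0633  0.3941 -0.5957]
 [ 0.5484 -0.289   0.0547 -0.1229 -0.62   -1.0794]]
shift cm [ 0.07  0.01 -0.  ] rot [ 0.0001  0.0001 -0.0007] j [-0.01  0.71  0.63  1.81 -0.56  0.81  0.31] t 13.05
```

View pics/m4.png

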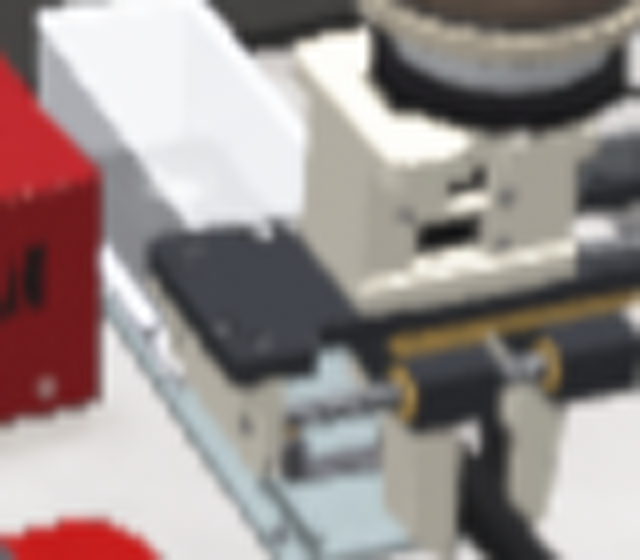

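The gripper hides the hook's tip in the scene view, so this picture shows nothing useful. I'll check the lateral alignment numerically from the wrist image, using the plate edges against the shaft.

```bash
python3 - <<'E'
from h import *
im=cv2.imread('pics/w9.png'); s=arm.observe(); c=cam('wrist',s); Rm=R.from_rotvec(s['ee_rot'])
d=im[:,:,0].astype(int)-im[:,:,2]; g=cv2.cvtColor(im,cv2.COLOR_BGR2GRAY).astype(int)
for v in (10,30,50,70,90,110,130):
    x=np.where(d[v]>8)[0]; x=x[(x>200)&(x<440)]
    if len(x)==0: continue
    T=Rm.inv().apply(plane(c,[(x.min()-.5,v),(x.max()+.5,v)],.006)-s['position'])*1000
    sh=g[v,305:336]; print(v,T.round(1)[:,:2].tolist(),'mid',T[:,1].mean().round(2),sh[::1] if v in(30,90) else '')
E
```

```text
10 [[133.6, -37.6], [133.8, 39.5]] mid 0.91 
30 [[124.7, -39.0], [124.8, 39.4]] mid 0.21 [142 143 142 142 137 120 106 109 123 140 155 163 165 170 175 176 176 173
 169 163 156 148 141 140 143 142 144 143 142 142 142]
50 [[115.6, -39.3], [115.7, 39.3]] mid -0.01 
70 [[106.4, -39.2], [106.5, 38.8]] mid -0.24 
90 [[97.0, -39.2], [97.1, 38.7]] mid -0.22 [ 93  93  92  93  92  92  97 107 119 135 152 165 166 167 172 173 173 172
 166 162 154 145 124  99  92  91  93  93  93  92  93]
110 [[87.4, -39.1], [87.5, 38.7]] mid -0.2 
130 [[77.6, -39.1], [77.7, 39.2]] mid 0.08
```

Request:
jog_arm(
  moves=[
    {"fingers": 1, "xyz": [0.07, 0.02, 0.3], "angular": [0, 0, 0]},
    {"fingers": 1, "xyz": [0.07, 0.02, 0.6], "angular": [0, 0, 0]},
    {"fingers": 1, "xyz": [0.07, 0.02, 0.8], "angular": [0, 0, 0]},
    {"fingers": 1, "xyz": [0.07, 0.02, 0.95], "angular": [0, 0, 0]},
    {"fingers": 1, "xyz": [0.07, 0.02, 0.95], "angular": [0, 0, 0]},
  ],
)

```text
clock: 13.72
position: [0.5492, -0.2879, 0.045]
ee_rot: [-2.77, -1.482, 0.0]
force: [-0.0, -0.4, -1.5]
width: 0.15
```

```bash
cat > st.py <<'E'
from h import *
P=[]
for i in range(3):
    s=arm.observe(); P.append(np.r_[s['position'],s['force'],s['ft_torque']]); imaging.get_image('side')
P=np.mean(P,0); Rm=R.from_rotvec(s['ee_rot'])
tip=P[:3]+Rm.apply(TIP); d=tip-EYE; n=np.array([D[1],-D[0],0])
print('pos',P[:3].round(4),'F',P[3:6].round(2),'Falong',(P[3:6]@D).round(2),'Fright',(P[3:6]@n).round(2),'T',P[6:].round(3),'tip-eye along/right/z mm',(np.array([d@D,d@n,tip[2]])*1000).round(1),'w',round(s['width'],3),'t',s['clock'])
E
python3 st.py
```

```text
pos [ 0.5492 -0.288   0.0451] F [ 0.26 -0.56 -1.45] Falong -0.33 Fright 0.53 T [-0.113  0.096  0.019] tip-eye along/right/z mm [ 0.7  0.  23.4] w 0.144 t 13.825
```

Request:
jog_arm(
  moves=[
    {"fingers": 1, "xyz": [-0.05, 0, 0.3], "angular": [0, 0, 0]},
    {"fingers": 1, "xyz": [-0.05, 0, 0.6], "angular": [0, 0, 0]},
    {"fingers": 1, "xyz": [-0.05, 0, 0.9], "angular": [0, 0, 0]},
    {"fingers": 1, "xyz": [-0.05, 0, 0.9], "angular": [0, 0, 0]},
  ],
)

```text
clock: 14.38
position: [0.5488, -0.2883, 0.0357]
ee_rot: [-2.77, -1.482, 0.001]
force: [-0.5, -0.6, -1.2]
width: 0.148
```

```bash
python3 st.py
```

```text
pos [ 0.5489 -0.2883  0.0359] F [-0.46 -0.12 -1.35] Falong -0.35 Fright -0.31 T [-0.096  0.125 -0.003] tip-eye along/right/z mm [ 0.2 -0.1 14.2] w 0.147 t 14.475
```

Request:
jog_arm(
  moves=[
    {"fingers": 1, "xyz": [-0.2, 0, 0], "angular": [0, 0, 0]},
    {"fingers": 1, "xyz": [-0.4, 0, 0], "angular": [0, 0, 0]},
    {"fingers": 1, "xyz": [-0.6, 0, 0], "angular": [0, 0, 0]},
    {"fingers": 1, "xyz": [-0.9, 0, 0], "angular": [0, 0, 0]},
    {"fingers": 1, "xyz": [-1.2, 0, 0], "angular": [0, 0, 0]},
    {"fingers": 1, "xyz": [-1.5, 0, 0], "angular": [0, 0, 0]},
    {"fingers": 1, "xyz": [-1.8, 0, 0], "angular": [0, 0, 0]},
    {"fingers": 1, "xyz": [-2, 0, 0], "angular": [0, 0, 0]},
  ],
)

```text
clock: 15.52
position: [0.5377, -0.3052, 0.0361]
ee_rot: [-2.77, -1.482, 0.0]
force: [2.0, 2.3, -0.7]
width: 0.147
```

```bash
python3 st.py; python3 - <<'E'
from h import *
snap('wrist','w10')
E
```

```text
pos [ 0.5376 -0.3054  0.0361] F [ 1.43  1.49 -1.08] Falong 2.04 Fright 0.36 T [ 0.267 -0.178 -0.016] tip-eye along/right/z mm [-20.2   0.1  14.4] w 0.147 t 15.625
```

Request:
jog_arm(
  moves=[
    {"fingers": 1, "xyz": [-0.3, 0, 0], "angular": [0, 0, 0]},
    {"fingers": 1, "xyz": [-0.7, 0, 0], "angular": [0, 0, 0]},
    {"fingers": 1, "xyz": [-1.1, 0, 0], "angular": [0, 0, 0]},
    {"fingers": 1, "xyz": [-1.5, 0, 0], "angular": [0, 0, 0]},
    {"fingers": 1, "xyz": [-1.9, 0, 0], "angular": [0, 0, 0]},
    {"fingers": 1, "xyz": [-2.3, 0, 0], "angular": [0, 0, 0]},
    {"fingers": 1, "xyz": [-2.7, 0, 0], "angular": [0, 0, 0]},
    {"fingers": 1, "xyz": [-3.1, 0, 0], "angular": [0, 0, 0]},
    {"fingers": 1, "xyz": [-3.5, 0, 0], "angular": [0, 0, 0]},
    {"fingers": 1, "xyz": [-3.8, 0, 0], "angular": [0, 0, 0]},
    {"fingers": 1, "xyz": [-4, 0, 0], "angular": [0, 0, 0]},
  ],
)

```text
clock: 17.1
position: [0.5156, -0.3385, 0.0361]
ee_rot: [-2.77, -1.482, 0.0]
force: [0.7, 2.5, -1.1]
width: 0.152
```

```bash
python3 st.py
```

```text
pos [ 0.5155 -0.3386  0.0361] F [ 0.95  1.65 -1.41] Falong 1.9 Fright -0.12 T [ 0.316 -0.19  -0.005] tip-eye along/right/z mm [-60.1   0.1  14.4] w 0.15 t 17.2
```

Request:
jog_arm(
  moves=[
    {"fingers": 1, "xyz": [-0.2, 0, 0], "angular": [0, 0, 0]},
    {"fingers": 1, "xyz": [-0.4, 0, 0], "angular": [0, 0, 0]},
    {"fingers": 1, "xyz": [-0.6, 0, 0], "angular": [0, 0, 0]},
    {"fingers": 1, "xyz": [-0.8, 0, 0], "angular": [0, 0, 0]},
    {"fingers": 1, "xyz": [-1.0, 0, 0], "angular": [0, 0, 0]},
    {"fingers": 1, "xyz": [-1.15, 0, 0], "angular": [0, 0, 0]},
    {"fingers": 1, "xyz": [-1.3, 0, 0], "angular": [0, 0, 0]},
    {"fingers": 1, "xyz": [-1.4, 0, 0], "angular": [0, 0, 0]},
    {"fingers": 1, "xyz": [-1.5, 0, 0], "angular": [0, 0, 0]},
    {"fingers": 1, "xyz": [-1.5, 0, 0], "angular": [0, 0, 0]},
  ],
)

```text
clock: 18.5
position: [0.5073, -0.3509, 0.0361]
ee_rot: [2.77, 1.482, -0.0]
force: [1.9, 2.5, -1.3]
width: 0.146
```

```bash
python3 st.py
```

```text
pos [ 0.5073 -0.3509  0.0361] F [ 1.43  2.   -0.85] Falong 2.45 Fright 0.08 T [ 0.293 -0.134 -0.047] tip-eye along/right/z mm [-74.9   0.1  14.4] w 0.15 t 18.6
```

Request:
jog_arm(
  moves=[
    {"fingers": 1, "xyz": [-0.08, 0, 0], "angular": [0, 0, 0]},
    {"fingers": 1, "xyz": [-0.16, 0, 0], "angular": [0, 0, 0]},
    {"fingers": 1, "xyz": [-0.24, 0, 0], "angular": [0, 0, 0]},
    {"fingers": 1, "xyz": [-0.3, 0, 0], "angular": [0, 0, 0]},
    {"fingers": 1, "xyz": [-0.36, 0, 0], "angular": [0, 0, 0]},
    {"fingers": 1, "xyz": [-0.4, 0, 0], "angular": [0, 0, 0]},
  ],
)

```text
clock: 19.4
position: [0.5051, -0.3541, 0.0361]
ee_rot: [-2.77, -1.482, -0.0]
force: [1.2, 2.6, -1.2]
width: 0.144
```

```bash
python3 st.py
```

```text
pos [ 0.5051 -0.3542  0.0361] F [ 1.36  2.27 -1.02] Falong 2.64 Fright -0.13 T [ 0.385 -0.281 -0.005] tip-eye along/right/z mm [-78.8   0.   14.4] w 0.143 t 19.5
```

Request:
jog_arm(
  moves=[
    {"fingers": 1, "xyz": [-0.05, 0, 0], "angular": [0, 0, 0]},
    {"fingers": 1, "xyz": [-0.1, 0, 0], "angular": [0, 0, 0]},
    {"fingers": 1, "xyz": [-0.15, 0, 0], "angular": [0, 0, 0]},
    {"fingers": 1, "xyz": [-0.2, 0, 0], "angular": [0, 0, 0]},
    {"fingers": 1, "xyz": [-0.2, 0, 0], "angular": [0, 0, 0]},
  ],
)

```text
clock: 20.18
position: [0.504, -0.3558, 0.0361]
ee_rot: [-2.77, -1.482, -0.0]
force: [1.5, 2.7, -0.5]
width: 0.146
```

```bash
python3 st.py
```

```text
pos [ 0.504  -0.3559  0.0361] F [ 1.5   2.03 -0.77] Falong 2.52 Fright 0.12 T [ 0.318 -0.225 -0.002] tip-eye along/right/z mm [-80.9   0.   14.4] w 0.149 t 20.275
```

Request:
jog_arm(
  moves=[
    {"fingers": 1, "xyz": [-0.05, 0, 0], "angular": [0, 0, 0]},
    {"fingers": 1, "xyz": [-0.1, 0, 0], "angular": [0, 0, 0]},
    {"fingers": 1, "xyz": [-0.15, 0, 0], "angular": [0, 0, 0]},
    {"fingers": 1, "xyz": [-0.2, 0, 0], "angular": [0, 0, 0]},
    {"fingers": 1, "xyz": [-0.2, 0, 0], "angular": [0, 0, 0]},
  ],
)

```text
clock: 20.95
position: [0.5033, -0.3568, 0.036]
ee_rot: [-2.769, -1.483, -0.001]
force: [2.9, 4.2, -2.0]
width: 0.15
```

```bash
python3 st.py
```

```text
pos [ 0.5033 -0.3568  0.036 ] F [ 3.05  4.17 -1.11] Falong 5.17 Fright 0.23 T [ 0.773 -0.508 -0.044] tip-eye along/right/z mm [-82.   -0.1  14.5] w 0.15 t 21.05
```

Request:
jog_arm(
  moves=[
    {"fingers": 1, "xyz": [-0.04, 0, 0], "angular": [0, 0, 0]},
    {"fingers": 1, "xyz": [-0.08, 0, 0], "angular": [0, 0, 0]},
    {"fingers": 1, "xyz": [-0.12, 0, 0], "angular": [0, 0, 0]},
    {"fingers": 1, "xyz": [-0.12, 0, 0], "angular": [0, 0, 0]},
  ],
)

```text
clock: 21.6
position: [0.5031, -0.357, 0.0359]
ee_rot: [-2.768, -1.483, -0.002]
force: [4.1, 6.9, -1.5]
width: 0.149
```

```bash
python3 st.py
```

```text
pos [ 0.5031 -0.3571  0.0359] F [ 4.11  6.15 -1.62] Falong 7.39 Fright 0.0 T [ 1.117 -0.718 -0.015] tip-eye along/right/z mm [-82.3  -0.3  14.5] w 0.148 t 21.7
```

Request:
jog_arm(
  moves=[
    {"fingers": 1, "xyz": [-0.05, 0, 0], "angular": [0, 0, 0]},
    {"fingers": 1, "xyz": [-0.1, 0, 0], "angular": [0, 0, 0]},
    {"fingers": 1, "xyz": [-0.15, 0, 0], "angular": [0, 0, 0]},
    {"fingers": 1, "xyz": [-0.2, 0, 0], "angular": [0, 0, 0]},
    {"fingers": 1, "xyz": [-0.23, 0, 0], "angular": [0, 0, 0]},
    {"fingers": 1, "xyz": [-0.23, 0, 0], "angular": [0, 0, 0]},
  ],
)

```text
clock: 22.5
position: [0.5029, -0.3573, 0.0357]
ee_rot: [-2.766, -1.485, -0.005]
force: [8.2, 10.6, -2.6]
width: 0.144
```

```bash
python3 st.py
```

```text
pos [ 0.5029 -0.3573  0.0357] F [ 7.25 10.29 -2.11] Falong 12.58 Fright 0.32 T [ 1.976 -1.38  -0.079] tip-eye along/right/z mm [-82.6  -0.6  14.7] w 0.149 t 22.6
```

Request:
jog_arm(
  moves=[
    {"fingers": 1, "xyz": [0, 0, 0], "angular": [0, 0, 0]},
    {"fingers": 1, "xyz": [0, 0, 0], "angular": [0, 0, 0]},
    {"fingers": 1, "xyz": [0, 0, 0], "angular": [0, 0, 0]},
    {"fingers": 1, "xyz": [0, 0, 0], "angular": [0, 0, 0]},
    {"fingers": 1, "xyz": [0, 0, 0], "angular": [0, 0, 0]},
    {"fingers": 1, "xyz": [0, 0, 0], "angular": [0, 0, 0]},
    {"fingers": 1, "xyz": [0, 0, 0], "angular": [0, 0, 0]},
    {"fingers": 1, "xyz": [0, 0, 0], "angular": [0, 0, 0]},
    {"fingers": 1, "xyz": [0, 0, 0], "angular": [0, 0, 0]},
    {"fingers": 1, "xyz": [0, 0, 0], "angular": [0, 0, 0]},
    {"fingers": 1, "xyz": [0, 0, 0], "angular": [0, 0, 0]},
    {"fingers": 1, "xyz": [0, 0, 0], "angular": [0, 0, 0]},
  ],
)

```text
clock: 24.15
position: [0.5029, -0.3573, 0.0357]
ee_rot: [-2.765, -1.485, -0.005]
force: [7.7, 9.5, -1.5]
width: 0.149
```

```bash
python3 st.py; python3 - <<'E'
from h import *
im,c=snap('wrist','w11'); g=cv2.cvtColor(im,cv2.COLOR_BGR2GRAY).astype(float)
r=[np.where(g[v,295:360]<110)[0]+295 for v in (240,275)]; print([(x.min(),x.max()) for x in r],g[214:228,322])
E
```

```text
pos [ 0.5029 -0.3573  0.0357] F [ 7.1   9.44 -1.79] Falong 11.79 Fright 0.67 T [ 1.95  -1.349 -0.05 ] tip-eye along/right/z mm [-82.6  -0.6  14.7] w 0.152 t 24.25
[(np.int64(302), np.int64(337)), (np.int64(303), np.int64(337))] [176. 174. 171. 154. 105.  52.  25.  22.  25.  28.  28.  27.  29.  28.]
```

Request:
jog_arm(
  moves=[
    {"fingers": 1, "xyz": [0.1, 0, 0], "angular": [0, 0, 0]},
    {"fingers": 1, "xyz": [0.2, 0, 0], "angular": [0, 0, 0]},
    {"fingers": 1, "xyz": [0.3, 0, 0], "angular": [0, 0, 0]},
    {"fingers": 1, "xyz": [0.4, 0, 0], "angular": [0, 0, 0]},
    {"fingers": 1, "xyz": [0.5, 0, 0], "angular": [0, 0, 0]},
    {"fingers": 1, "xyz": [0.6, 0, 0], "angular": [0, 0, 0]},
    {"fingers": 1, "xyz": [0.6, 0, 0], "angular": [0, 0, 0]},
  ],
)

```text
clock: 25.22
position: [0.504, -0.356, 0.0362]
ee_rot: [2.77, 1.481, -0.001]
force: [-0.5, -1.0, -1.1]
width: 0.148
```

```bash
python3 st.py
```

```text
pos [ 0.504  -0.3559  0.0362] F [-0.04 -0.22 -1.23] Falong -0.21 Fright 0.09 T [-0.126  0.116  0.003] tip-eye along/right/z mm [-80.9   0.1  14.4] w 0.146 t 25.325
```

Request:
jog_arm(
  moves=[
    {"fingers": 1, "xyz": [0.1, 0, 0], "angular": [0, 0, 0]},
    {"fingers": 1, "xyz": [0.2, 0, 0], "angular": [0, 0, 0]},
    {"fingers": 1, "xyz": [0.2, 0, 0], "angular": [0, 0, 0]},
    {"fingers": 1, "xyz": [0.2, 0, -0.3], "angular": [0, 0, 0]},
    {"fingers": 1, "xyz": [0.2, 0, -0.6], "angular": [0, 0, 0]},
    {"fingers": 1, "xyz": [0.2, 0, -0.9], "angular": [0, 0, 0]},
    {"fingers": 1, "xyz": [0.2, 0, -1.2], "angular": [0, 0, 0]},
    {"fingers": 1, "xyz": [0.2, 0, -1.6], "angular": [0, 0, 0]},
    {"fingers": 1, "xyz": [0.2, 0, -2.2], "angular": [0, 0, 0]},
    {"fingers": 1, "xyz": [0.2, 0, -2.8], "angular": [0, 0, 0]},
  ],
)

```text
clock: 26.62
position: [0.5055, -0.3538, 0.0646]
ee_rot: [2.77, 1.482, 0.0]
force: [0.2, 0.9, -1.2]
width: 0.145
```

```bash
python3 st.py; python3 -c "
from h import *
goto((*SEAT[:2],.30),63.75)"
```

```text
pos [ 0.5057 -0.354   0.065 ] F [ 0.13  0.04 -1.3 ] Falong 0.11 Fright 0.08 T [-0.129  0.089 -0.001] tip-eye along/right/z mm [-78.3   0.4  43.3] w 0.15 t 26.725
shift cm [ 53.41 -34.14 -23.56] rot [ 8.000e-04 -1.000e-04 -1.298e-01] j [ 0.11  0.69  0.63  1.81 -0.54  0.82  0.42] t 26.77
```

Request:
jog_arm(
  moves=[
    {"fingers": 1, "xyz": [0, 0, -5], "angular": [0, 0, 0]},
    {"fingers": 1, "xyz": [0, 0, -11], "angular": [0, 0, 0]},
    {"fingers": 1, "xyz": [0, 0, -17], "angular": [0, 0, 0]},
    {"fingers": 1, "xyz": [0, 0, -22], "angular": [0, 0, 0]},
    {"fingers": 1, "xyz": [0, 0, -23.5], "angular": [0, 0, 0]},
    {"fingers": 1, "xyz": [0, 0, -23.5], "angular": [0, 0, 0]},
  ],
)

```text
clock: 27.52
position: [0.5056, -0.3537, 0.2993]
ee_rot: [2.769, 1.482, 0.001]
force: [0.3, 0.1, -1.4]
width: 0.152
```

```bash
python3 -c "
from h import *
im,c=snap('wrist','w12')
goto((*SEAT[:2],.30),63.75)
cv2.imwrite('pics/m5.png',im[:240,150:490])"
```

```text
shift cm [ 53.38 -34.08  -0.14] rot [-0.0013 -0.0004 -0.1297] j [-0.    0.46  0.8   1.56 -0.34  1.27  0.26] t 27.57
```

View pics/m5.png

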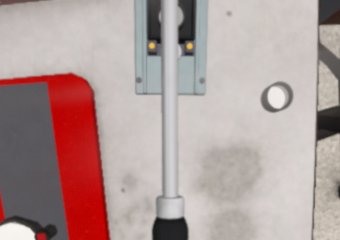

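The tray's dark front now sits against the stop posts (crop row 45), so it is drawn out and unhooked. I'll return the hook.

Request:
jog_arm(
  moves=[
    {"fingers": 1, "xyz": [53.4, -34.1, -0.1], "angular": [0, 0, -0.13]},
    {"fingers": 1, "xyz": [53.4, -34.1, -0.1], "angular": [0, 0, -0.13]},
    {"fingers": 1, "xyz": [53.4, -34.1, -0.1], "angular": [0, 0, -0.13]},
    {"fingers": 1, "xyz": [53.4, -34.1, -0.1], "angular": [0, 0, -0.13]},
    {"fingers": 1, "xyz": [53.4, -34.1, -0.1], "angular": [0, 0, -0.13]},
    {"fingers": 1, "xyz": [53.4, -34.1, -0.1], "angular": [0, 0, -0.13]},
    {"fingers": 1, "xyz": [53.4, -34.1, -0.1], "angular": [0, 0, -0.13]},
    {"fingers": 1, "xyz": [53.4, -34.1, -0.1], "angular": [0, 0, -0.13]},
    {"fingers": 1, "xyz": [53.4, -34.1, -0.1], "angular": [0, 0, -0.13]},
    {"fingers": 1, "xyz": [53.4, -34.1, -0.1], "angular": [0, 0, -0.13]},
    {"fingers": 1, "xyz": [53.4, -34.1, -0.1], "angular": [0, 0, -0.13]},
    {"fingers": 1, "xyz": [53.4, -34.1, -0.1], "angular": [0, 0, -0.13]},
  ],
)

```text
clock: 29.08
position: [0.5171, 0.2798, 0.298]
ee_rot: [2.666, 1.66, -0.006]
force: [1.5, -1.1, -0.5]
width: 0.148
```

```bash
python3 -c "
from h import *
s=arm.observe(); print(s['position'],s['width'])
goto((*SEAT[:2],.11),63.75)"
```

```text
[0.51709731 0.27979378 0.29801209] 0.14752930186540197
shift cm [ 0.11  0.07 18.8 ] rot [-0.0011  0.0035  0.0014] j [-1.02  0.37  0.61  1.62 -0.22  1.23 -0.82] t 29.07
```

Request:
jog_arm(
  moves=[
    {"fingers": 1, "xyz": [0, 0, 5], "angular": [0, 0, 0]},
    {"fingers": 1, "xyz": [0, 0, 10], "angular": [0, 0, 0]},
    {"fingers": 1, "xyz": [0, 0, 15], "angular": [0, 0, 0]},
    {"fingers": 1, "xyz": [0, 0, 18], "angular": [0, 0, 0]},
    {"fingers": 1, "xyz": [0, 0, 19], "angular": [0, 0, 0]},
    {"fingers": 1, "xyz": [0, 0, 19], "angular": [0, 0, 0]},
    {"fingers": 1, "xyz": [0, 0, 19], "angular": [0, 0, 0]},
  ],
)

```text
clock: 29.95
position: [0.5189, 0.2797, 0.1115]
ee_rot: [-2.668, -1.658, -0.003]
force: [-0.5, -0.0, -0.1]
width: 0.149
```

```bash
python3 -c "
from h import *
P=[]
for i in range(3):
    s=arm.observe(); P.append(s['position']); imaging.get_image('side')
print(np.array(P).round(4),s['force'])
Rm=R.from_rotvec(s['ee_rot']).as_matrix(); print(np.degrees(np.arctan2(Rm[1,0],Rm[0,0])))
goto(SEAT,63.75,np.mean(P,0))"
```

```text
[[0.5189 0.2797 0.1115]
 [0.5189 0.2799 0.1116]
 [0.5187 0.28   0.1115]] [-0.0168175   0.50974347 -1.32053019]
63.74671192589485
shift cm [-0.05 -0.11  6.37] rot [ 0.0008 -0.0018  0.0002] j [-0.94  0.55  0.52  1.84 -0.36  0.84 -0.7 ] t 30.1
```

Request:
jog_arm(
  moves=[
    {"fingers": 1, "xyz": [-0.05, -0.11, 1], "angular": [0, 0, 0]},
    {"fingers": 1, "xyz": [-0.05, -0.11, 2.5], "angular": [0, 0, 0]},
    {"fingers": 1, "xyz": [-0.05, -0.11, 4], "angular": [0, 0, 0]},
    {"fingers": 1, "xyz": [-0.05, -0.11, 5], "angular": [0, 0, 0]},
    {"fingers": 1, "xyz": [-0.05, -0.11, 5.4], "angular": [0, 0, 0]},
    {"fingers": 1, "xyz": [-0.05, -0.11, 5.4], "angular": [0, 0, 0]},
  ],
)

```text
clock: 30.85
position: [0.5172, 0.2794, 0.056]
ee_rot: [2.668, 1.658, 0.0]
force: [2.4, -1.1, -1.9]
width: 0.153
```

```bash
python3 -c "
from h import *
P=[]
for i in range(3):
    s=arm.observe(); P.append(np.r_[s['position'],s['force']]); imaging.get_image('side')
print(np.array(P).round(4))
goto(SEAT,63.75,np.mean(P,0)[:3])"
```

```text
[[ 0.5172  0.2794  0.056   2.4072 -1.1109 -1.9254]
 [ 0.5173  0.2795  0.0562  1.2971 -0.3503  0.3614]
 [ 0.5171  0.2797  0.0564  0.3952 -1.1774  0.1346]]
shift cm [0.06 0.02 0.84] rot [ 0.0003 -0.0004 -0.0001] j [-0.91  0.63  0.47  1.88 -0.41  0.73 -0.66] t 31.0
```

Request:
jog_arm(
  moves=[
    {"fingers": 1, "xyz": [0.06, 0.05, 0.3], "angular": [0, 0, 0]},
    {"fingers": 1, "xyz": [0.06, 0.05, 0.6], "angular": [0, 0, 0]},
    {"fingers": 1, "xyz": [0.06, 0.05, 0.8], "angular": [0, 0, 0]},
    {"fingers": 1, "xyz": [0.06, 0.05, 0.8], "angular": [0, 0, 0]},
  ],
)

```text
clock: 31.5
position: [0.5176, 0.2802, 0.0479]
ee_rot: [2.668, 1.659, 0.0]
force: [2.4, -0.7, -2.1]
width: 0.146
```

```bash
python3 -c "
from h import *
P=[]
for i in range(3):
    s=arm.observe(); P.append(np.r_[s['position'],s['force'],s['ft_torque']]); imaging.get_image('side')
print(np.array(P).round(4))
goto(SEAT,63.75,np.mean(P,0)[:3])"
```

```text
[[ 0.5176  0.2802  0.0479  2.3519 -0.6724 -2.1439 -0.1993 -0.4102  0.1334]
 [ 0.5176  0.2801  0.048   2.7884 -0.8792 -2.465  -0.2024 -0.5141  0.1031]
 [ 0.5175  0.2802  0.048   2.5371 -0.6114 -3.3592 -0.1799 -0.5206  0.1489]]
shift cm [-0.01  0.02  0.02] rot [ 0.0001 -0.      0.    ] j [-0.9   0.64  0.46  1.88 -0.42  0.72 -0.66] t 31.65
```

Request:
jog_arm(
  moves=[
    {"fingers": 1, "xyz": [0, 0.05, 0.03], "angular": [0, 0, 0]},
    {"fingers": 1, "xyz": [0, 0.08, 0.06], "angular": [0, 0, 0]},
    {"fingers": 1, "xyz": [0, 0.08, 0.06], "angular": [0, 0, 0]},
  ],
)

```text
clock: 32.02
position: [0.5178, 0.28, 0.0477]
ee_rot: [-2.667, -1.659, 0.001]
force: [-2.0, -0.1, 3.9]
width: 0.151
```

```bash
python3 -c "
from h import *
P=[]
for i in range(3):
    s=arm.observe(); P.append(np.r_[s['position'],s['force'],s['ft_torque']]); imaging.get_image('side')
print(np.array(P).round(4))
goto(SEAT,63.75,np.mean(P,0)[:3])"
```

```text
[[ 0.5178  0.28    0.0477 -1.9573 -0.0814  3.8912 -0.1178  0.3967  0.0382]
 [ 0.5178  0.28    0.0477 -1.4661 -0.3576  4.2617 -0.0891  0.3999  0.0572]
 [ 0.5178  0.28    0.0477 -2.3624 -0.2376  5.2329 -0.0824  0.5346  0.0552]]
shift cm [-0.   -0.01 -0.01] rot [-0.0007 -0.      0.0003] j [-0.9   0.64  0.46  1.88 -0.42  0.72 -0.66] t 32.17
```

Request:
jog_arm(
  moves=[
    {"fingers": 1, "xyz": [0, -0.03, -0.02], "angular": [0, 0, 0]},
    {"fingers": 1, "xyz": [0, -0.03, -0.02], "angular": [0, 0, 0]},
    {"fingers": 0.5, "xyz": [0, -0.03, -0.02], "angular": [0, 0, 0]},
    {"fingers": 0.2, "xyz": [0, -0.03, -0.02], "angular": [0, 0, 0]},
    {"fingers": 0, "xyz": [0, -0.03, -0.02], "angular": [0, 0, 0]},
    {"fingers": 0, "xyz": [0, -0.03, -0.02], "angular": [0, 0, 0]},
    {"fingers": 0, "xyz": [0, -0.03, -1], "angular": [0, 0, 0]},
    {"fingers": 0, "xyz": [0, -0.03, -4], "angular": [0, 0, 0]},
    {"fingers": -0.5, "xyz": [0, -0.03, -10], "angular": [0, 0, 0]},
    {"fingers": -1, "xyz": [3, -0.03, -16], "angular": [0, 0, 0]},
    {"fingers": -1, "xyz": [3, -0.03, -19.6], "angular": [0, 0, 0]},
    {"fingers": -1, "xyz": [3, -0.03, -19.6], "angular": [0, 0, 0]},
  ],
)

```text
clock: 33.67
position: [0.533, 0.3076, 0.2477]
ee_rot: [-2.667, -1.659, -0.011]
force: [-1.3, 0.6, -0.7]
width: 0.888
```

```bash
python3 - <<'E'
from h import *
im,c=snap('wrist','w13'); s=arm.observe(); print(s['position'],s['width'],s['force'],s['clock'])
g=cv2.cvtColor(im,cv2.COLOR_BGR2GRAY).astype(float)
def cross(row,lo,hi,th): 
    r=g[row]; i=[k for k in range(lo,hi) if (r[k]-th)*(r[k+1]-th)<0]; 
    f=lambda k:k+(th-r[k])/(r[k+1]-r[k]); return f(i[0]),f(i[-1])
for z,rows,th in ((.059,range(226,276,6),125),(.05,range(160,200,6),200)):
    try:
        Q=plane(c,[(sum(cross(v,300,338,th))/2,v) for v in rows],z); d=Q[0]-Q[-1]; print(Q[[0,-1]].round(4),np.degrees(np.arctan2(d[1],d[0])).round(2))
    except Exception as e: print(e)
print(g[205:225,317]); print(g[70:90,323])
sc,_=snap('scene','s13')
b=cv2.resize(sc[190:340,190:500],(640,310),interpolation=cv2.INTER_CUBIC)
cv2.imwrite('pics/m6.png',np.vstack([im[:285],b]))
E
```

```text
[0.53184343 0.30703597 0.24537859] 0.92787481998796 [ 0.21910091 -0.29898082 -0.42732364] 33.725
[[0.528  0.3037 0.059 ]
 [0.5069 0.2601 0.059 ]] 64.15
[[0.5544 0.3585 0.05  ]
 [0.5398 0.3282 0.05  ]] 64.18
[180. 163. 107.  48.  29.  32.  33.  33.  33.  33.  33.  34.  32.  32.
  33.  33.  33.  34.  32.  33.]
[186. 187. 187. 189. 188. 188. 189. 187. 188. 188. 188. 189. 189. 189.
 188. 188. 189. 189. 190. 190.]
```

View pics/m6.png

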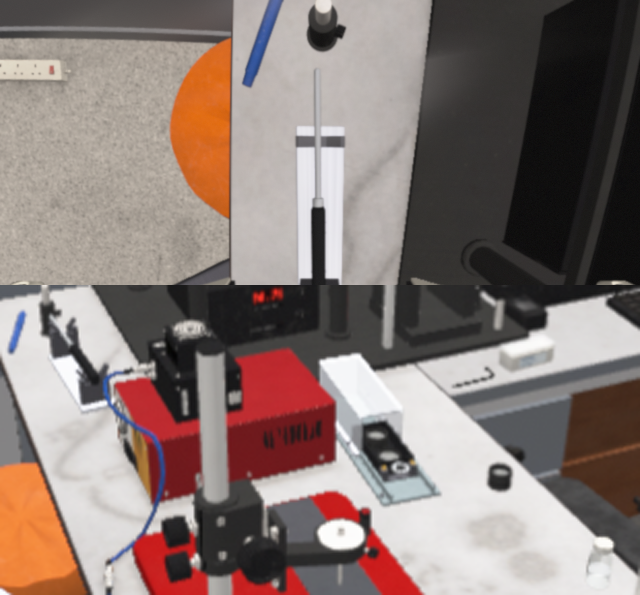

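The picture shows the hook back in both forks and the tray drawn out against the posts. The vial, loose tube and post appear unmoved. I'll let the arm settle and do a last numeric check.

Request:
jog_arm(
  moves=[
    {"fingers": -1, "xyz": [0, 0, -2], "angular": [0, 0, 0]},
    {"fingers": -1, "xyz": [0, 0, -2], "angular": [0, 0, 0]},
    {"fingers": -1, "xyz": [0, 0, -2], "angular": [0, 0, 0]},
    {"fingers": -1, "xyz": [0, 0, -2], "angular": [0, 0, 0]},
  ],
)

```text
clock: 34.28
position: [0.5307, 0.3065, 0.2624]
ee_rot: [2.668, 1.659, -0.003]
force: [0.6, 0.1, -0.3]
width: 0.998
```

```bash
python3 - <<'E'
from h import *
im,c=snap('wrist','w14'); s=arm.observe(); print(s['position'],s['dq'].round(3),s['width'])
g=cv2.cvtColor(im,cv2.COLOR_BGR2GRAY).astype(float)
def cross(row,lo,hi,th): 
    r=g[row]; i=[k for k in range(lo,hi) if (r[k]-th)*(r[k+1]-th)<0]; 
    f=lambda k:k+(th-r[k])/(r[k+1]-r[k]); return f(i[0]),f(i[-1])
A=[]
for z,rows,th in ((.059,range(226,262,6),125),(.05,range(165,195,6),200)):
    A.append(plane(c,[(sum(cross(v,300,338,th))/2,v) for v in rows],z))
A=np.vstack(A)[:,:2]; m=A.mean(0); d=np.linalg.svd(A-m)[2][0]; d*=np.sign(d[1]); print('yaw',np.degrees(np.arctan2(*d[::-1])).round(2),np.abs((A-m)@[-d[1],d[0]]).max())
col=g[190:226,317]; k=190+np.where(col>125)[0].max()+.5; hf=plane(c,[(317,k)],.059)[0]; t=(hf[:2]-m)@d; print('origin',(m+(t-.045)*d).round(4))
b,a=cv2.imread('pics/scene0.png').astype(int),imaging.get_image('scene')[:,:,::-1].astype(int)
for n,(x,y) in {'vial':(480,322),'tube':(432,283),'post':(212,207)}.items():
    print(n,np.abs(b-a)[y-12:y+12,x-8:x+8].mean().round(2))
E
```

```text
[0.530818   0.30659455 0.26263375] [-0.    -0.003 -0.001 -0.007 -0.001  0.003 -0.002] 1.001519811795309
yaw 69.43 0.00695404252714001
origin [0.5168 0.2808]
vial 0.36
tube 0.29
post 3.46
```

```bash
python3 - <<'E'
from h import *
im=cv2.imread('pics/w14.png'); c=cam('wrist'); g=cv2.cvtColor(im,cv2.COLOR_BGR2GRAY).astype(float)
P=[]
for v in range(226,262,6):
    x=np.where(g[v,300:338]<110)[0]+300; P.append(((x.min()+x.max())/2,v)); 
print(P); Q=plane(c,P,.059); d=Q[0]-Q[-1]; print('yaw',np.degrees(np.arctan2(d[1],d[0])).round(2),Q[[0,-1]].round(4))
k=[v for v in range(190,226) if g[v,317]<110][0]; hf=plane(c,[(317,k)],.059)[0]; dd=d[:2]/np.linalg.norm(d[:2]); print('origin',(hf[:2]-.045*dd).round(4))
b=cv2.imread('pics/scene0.png').astype(int); a=cv2.imread('pics/s13.png').astype(int)
df=np.abs(a-b).max(2)[190:222,200:225]; ys,xs=np.where(df>40); print('post diff px',len(xs), list(zip(xs+200,ys+190))[:15])
E
```

```text
[(np.float64(320.0), 226), (np.float64(320.5), 232), (np.float64(320.5), 238), (np.float64(320.5), 244), (np.float64(320.5), 250), (np.float64(320.5), 256)]
yaw 64.74 [[0.525  0.2976 0.059 ]
 [0.5116 0.2693 0.059 ]]
origin [0.5146 0.2815]
post diff px 18 [(np.int64(214), np.int64(204)), (np.int64(216), np.int64(204)), (np.int64(214), np.int64(205)), (np.int64(216), np.int64(205)), (np.int64(214), np.int64(206)), (np.int64(215), np.int64(206)), (np.int64(216), np.int64(207)), (np.int64(216), np.int64(208)), (np.int64(217), np.int64(209)), (np.int64(222), np.int64(213)), (np.int64(222), np.int64(214)), (np.int64(223), np.int64(214)), (np.int64(221), np.int64(215)), (np.int64(223), np.int64(215)), (np.int64(221), np.int64(216))]
```

```bash
python3 -c "
from h import *
print(job.sign_off())"
```

```text
the job is handed in; nothing more can be done
None
```

The job is handed in at about 34 s of the 72 s allowed. The tray is drawn out against the stop and the hook is back in its rest.

- **Pull:** The force rose at the stop after about 82 mm of hook travel. I held about 12 N there for 1.5 s or more, with readings of 12.6 N at the start and 11.8 N at the end. The highest single reading was about 13.4 N, but I only read the force between moves. The hook shifted no more than about 0.3 mm in the grip.
- **Tray and unhooking:** The hook lifted out of the eye with no measurable force. The last pictures show the tray still out against the posts.
- **Hook in its rest:** It lies in both forks. It measured about 1 mm to the side and 0.5 to 1° off its starting position, within the slots' play. It was bearing on the forks, with about 4 to 5 N upward on the tool, when I let go.
- **Vial, loose tube and post:** The vial and loose tube are unchanged in the scene picture. The post's patch showed a small difference, and the pixels I listed lie along the hook's shaft, so I read it as that slight offset and not the post moving.
- **A check that disagreed:** My final automatic fit of the hook's angle gave 69.4°, with a 7 mm error in the fit, so I set it aside as spoiled by a bad row. The re-measurements gave 64.2 to 64.7°, against 63.6° at the start.

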